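# Close a leak-test chamber with its swing screw clamp

### The job

Put every loose white connector shell into the blue leak-test chamber, then lay on the one cover whose holes fit over the chamber's four studs, so that it sits flat on the rim. Then swing the clamp arm fully round over the cover, as far as it goes, and screw its black knob down clockwise (about two turns, regripping as you go) to its stop, so that its foot presses firmly on the cover; leave the two other covers off the chamber and do not disturb the tools around.

Things in the scene. Friction and masses are not known exactly. Their poses are not given: they have to be found in the camera images.
- chamber: fixed blue open box 104 x 128 mm (x by y), rim 32 mm above the bench; pocket 80 x 70 mm (x by y), floor at 10 mm. Origin at bottom centre, z up. Four steel studs, 8 mm across, tapered tips, on the rim at x = +-30, y = +-49 mm, 17 mm above the rim. A brass port sticks out 12 mm at -x. At x = +90 mm, y = 0 a 24 mm post carries the clamp arm
- chamber_mouth (a point): centre of the chamber's pocket at rim height, 32 mm above the bench
- clamp_arm (a joint): swing of the dark arm about the post, rad, clockwise from above: 0 parked, 2.4 = stop, screw over the chamber's centre. Screw is 90 mm from the post, in direction pi + 2.4 - value from chamber +x. Arm 24 mm wide, 87 to 102 mm above the bench. Stays where left; 1.5 N at the knob moves it: push the knob, or hold it and turn the hand with the arm
- clamp_screw (a joint): turn of the knob, rad, clockwise from above: 0 fully up, 12.6 = stop; knob and foot go down 1 mm per rad. With the right cover seated the sprung foot meets its grip block at about 10 rad and presses 5 N more for each further rad, 13 N at the stop. Turning takes under 0.1 Nm; it stays where left
- knob_mid (a point): centre of the round knurled black knob (36 mm across, 24 mm high, vertical axis, white stroke on top); 127 mm above the bench fully up, 114 fully down. Grip its sides from above; under the knob 13 mm are free when up, below that is the arm
- clamp_foot: rubber foot under the screw, 18 mm across, origin at its centre underneath; 76 mm above the bench when fully up, 10 mm above the top of a seated cover's grip block. It lies on the knob's axis
- cover_a: 100 x 124 x 8 mm aluminium plate (x by y) with a black square grip block 28 x 28 mm, 26 mm high, in the middle of its top (block from z = 8 to 34 mm above the origin); origin at the centre of the underside, z up; 0.3 kg. Its 14 mm through holes: four, at x = +-30, y = +-49 mm: this is the one that fits the studs (also turned by a half turn). Seated, its origin is 32 mm above the bench over the chamber's centre, its axes along the chamber's
- cover_b: 100 x 124 x 8 mm aluminium plate (x by y) with a black square grip block 28 x 28 mm, 26 mm high, in the middle of its top (block from z = 8 to 34 mm above the origin); origin at the centre of the underside, z up; 0.3 kg. Its 14 mm through holes: four in a square, at x = +-40, y = +-40 mm: does not fit
- cover_c: 100 x 124 x 8 mm aluminium plate (x by y) with a black square grip block 28 x 28 mm, 26 mm high, in the middle of its top (block from z = 8 to 34 mm above the origin); origin at the centre of the underside, z up; 0.3 kg. Its 14 mm through holes: three, at (-30, -49), (-30, +49) and (+36, 0) mm: does not fit
- shell_1: white connector shell, 15 x 30 x 8 mm (x by y by z), 12 g, lying flat; origin at the centre of the underside, z up. Grip it across its 15 mm. One to three shells are present; they may lie on each other in the pocket. Left of them stand tall open metal cases (from about x = 0.475 m, y = 0.125 m onward in the world): keep the hand clear
- shell_2: white connector shell, 15 x 30 x 8 mm (x by y by z), 12 g, lying flat; origin at the centre of the underside, z up. Grip it across its 15 mm. One to three shells are present; they may lie on each other in the pocket. Left of them stand tall open metal cases (from about x = 0.475 m, y = 0.125 m onward in the world): keep the hand clear
- shell_3: white connector shell, 15 x 30 x 8 mm (x by y by z), 12 g, lying flat; origin at the centre of the underside, z up. Grip it across its 15 mm. One to three shells are present; they may lie on each other in the pocket. Left of them stand tall open metal cases (from about x = 0.475 m, y = 0.125 m onward in the world): keep the hand clear
- multimeter: bystander: pocket multimeter, 150 x 74 x 44 mm, at the back; origin at the centre of the underside
- spool: bystander: solder reel, 60 mm across, 34 mm high, right rear; origin at the centre of the underside
- cutters: bystander: red-handled side cutters, 109 x 58 x 12 mm, at the front edge; origin at the centre of the underside
- tweezers: bystander: black tweezers, 158 mm long, 11 mm high, left rear; origin at the centre of the underside
- brush: bystander: white cleaning brush, 175 mm long, 23 mm high, rear left beside the multimeter; origin at the centre of the underside

How it is judged (in metres and radians):
On the way, in this order (a step that is already met when the one before it is completed fails the run):
1. all connector shells lie in the chamber's pocket (x of shell_1 in the frame of chamber between -0.04 and 0.04 m and y of shell_1 in the frame of chamber between -0.035 and 0.035 m and z of shell_1 in the frame of chamber between 0.005 and 0.03 m and x of shell_2 in the frame of chamber between -0.04 and 0.04 m and y of shell_2 in the frame of chamber between -0.035 and 0.035 m and z of shell_2 in the frame of chamber between 0.005 and 0.03 m and x of shell_3 in the frame of chamber between -0.04 and 0.04 m and y of shell_3 in the frame of chamber between -0.035 and 0.035 m and z of shell_3 in the frame of chamber between 0.005 and 0.03 m), for 0.2 s.
2. the fitting cover sits flat on the rim over the studs (z of cover_a in the frame of chamber between 0.029 and 0.035 m and horizontal distance between cover_a and chamber below 0.006 m and angle between cover_a's own z axis and vertical below 0.05 rad), for 0.2 s.
3. the clamp arm is swung over the cover (all of step 2 and value of joint clamp_arm above 2.3 rad), for 0.2 s.
4. the screw is down and its foot presses the cover (all of step 3 and contact force between clamp_foot and cover_a above 5 N), for 0.2 s.
At the end, for the whole second after the job is handed in: All shells in the pocket; fitting cover flat on the rim (height 3 mm, centre 6 mm); arm within 0.1 rad of its stop; foot presses the cover with over 5 N; other covers over 100 mm from the chamber, centre to centre; all released, at rest (all of step 1 and all of step 4 and horizontal distance between each of cover_b, cover_c and chamber above 0.1 m and linear speed of cover_a below 0.02 m/s); the robot touches nothing.
It fails at once if a bystander (multimeter) is moved more than 4 cm (distance of multimeter from where it was at the start of the episode above 0.04 m).
It fails at once if a bystander (spool) is moved more than 4 cm (distance of spool from where it was at the start of the episode above 0.04 m).
It fails at once if a bystander (cutters) is moved more than 4 cm (distance of cutters from where it was at the start of the episode above 0.04 m).
It fails at once if a bystander (tweezers) is moved more than 4 cm (distance of tweezers from where it was at the start of the episode above 0.04 m).
It fails at once if a bystander (brush) is moved more than 4 cm (distance of brush from where it was at the start of the episode above 0.04 m).
Of shell_1, shell_2, shell_3 only 1 to 3 are there at a start; the rules pass over those that are not, and their reading is None.
At some moment in a run one of shell_1, shell_2, shell_3 may be knocked a few centimetres aside while the robot is not near it.
Once in a run the grip may slacken for a moment while it holds something.
It also fails if it takes over 210 s, if anything falls off the work surface, if the arm or the gripper's body presses on something with over 40 N, if the wrist force passes 120 N, or if a joint passes its speed limit or range.

### The arm

A 6-joint arm with a two-finger parallel gripper is mounted at the origin on a cart in front of the work surface, level with it; the furniture and walls round the work are solid. World frame = base frame: x ahead of the robot, y to its left, z up, the work surface at z = 0. Lengths are in mm, angles in rad, forces in N, time in s.
With the tool pointing down it reaches from about 375 to 975 mm from the base axis. Payload 3.8 kg.
Tool frame: the origin (TCP) lies on the centre line of the jaws, within the pads' length; the fingertips stand 19 mm ahead of it and the grasp point (between the pads) is the TCP; z points along the fingers, y is the direction in which the jaws open and shut (so a half turn about z gives the same grasp; the last joint's range is limited). The gripper opens to 88 mm and grips with 3 to 60 N. Pads are 18 mm wide; open, the fingers measure 123 mm over their backs; the gripper's body (75 mm by 187 mm) begins 45 mm behind the grasp point.
Start: joints at [1.263, 0.264, 1.604, -0, 1.274, -0.037], TCP at [180.562, 650.397, 257.706] pointing down, gripper open.
Joint ranges: [-2.63, 2.63], [-0.94, 2.18], [0.31, 2.57], [-1.31, 4.45], [0, 2.66], [-2.55, 2.55]. Speed limits (rad/s): [2.57, 2.57, 3.14, 3.14, 3.14, 3.14].

### API

Orientations are given as a rotation vector (axis times angle).
In Python, from workcell import sensors, optics, job gives the robot as it stands.
- The arm moves only by the tool drive_tool, never from a script. Its argument "increments" is a list of rows, each a list of 6 numbers: the shift along the tool's x, y, z in cm, then the turn, a rotation vector about the tool's x, y, z in rad. A call has exactly 8 rows; each row shifts and turns the pose as measured when the row begins, along the tool's axes as they then stand; what a row does not reach is not made up. A row lasts 1/12 s, in which the tool goes at most 41.7 mm and 7.16 degrees, less where a joint would pass 70% of its speed; a pose out of reach is approached as far as the arm can. A call with a gripper value outside its range is refused whole. "fingers" is the opening in per cent of the stroke, from 0 (shut) to 100 (fully open), set as the call begins (left out, the last holds). The fingers move at their own pace and stop on an object; "grip_force" is the grip in N (left out, the last holds). Time passes only in rows, so rows that do not move let the fingers close, or fill a call up. It gives the time, the measured TCP pose, the force and the opening at its end, in the units of the state.
- sensors.get_state(): the state, without advancing time (a new reading comes with each control period).
- optics.snapshot(name): name is "scene" or "top" or "wrist"; returns a dict with "img" (400x640x3 uint8, red, green, blue), "z_map" (400x640 float32, mm along the optical axis (not along the pixel's ray), 0 where there is no reading), "camera_matrix" (3x3 intrinsics, pixels), "position" and "rotation" of the camera in the world. Camera axes: x right, y down, z forward; pixel columns grow to the right and rows downward; lengths in mm; the calibration is good to about 2 mm. The wrist camera is an equidistant fisheye: a pixel r from the principal point sees the ray r / f radians off the axis. A picture is of the moment at which its call begins.
- job.close_job(): hands the job in, once; it reports no verdict.
The state is a dict: "time": time; "qpos": joint angles; "qvel": joint speeds; "joint_torque": joint torques, N m; "tool_pos": TCP position; "eef_rot": TCP orientation; "contact_force": force on the tool from outside, world axes, zero at the start; "moment": the same for the moment, N m; "opening": finger opening in mm.
Only numpy, scipy, OpenCV 4.12 (cv2) and the standard library are available. Lean on these libraries where they do the work, as an engineer would, in place of code of your own. Each camera call takes 0.05 s, during which the arm holds its last target.

## Working session

There is one attempt and no reset: what is moved stays moved. The work goes in short steps, Python scripts to look and compute and a tool call to move; the robot and the scene stay as the last step left them, time stands still between calls to the robot, and variables do not carry over. Pictures are saved under pics/ and viewed, and the job is handed in when it is done.

Besides the shell and the picture viewer there is one more tool, called after "Call:" by a JSON object that holds its "fn" and its "kwargs", one argument or row to a line. drive_tool: Moves the arm, as the interface text tells. Its arguments: {"type":"object","properties":{"increments":{"type":"array","items":{"type":"array","items":{"type":"number"}}},"fingers":{"type":"number"},"grip_force":{"type":"number"}},"required":["increments"]}

```bash
mkdir -p pics; ls
python3 - <<'E'
from workcell import sensors, optics, job
import cv2
print(sensors.get_state())
for n in ["scene","top","wrist"]:
    s=optics.snapshot(n)
    cv2.imwrite(f"pics/{n}0.png",s["img"][:,:,::-1])
    print(n,s["camera_matrix"],s["position"],s["rotation"])
E
```

```text
pics
{'time': 0.0, 'qpos': array([ 1.26309126e+00,  2.64742964e-01,  1.60530465e+00, -2.52932661e-05,
        1.27373516e+00, -3.69100516e-02]), 'qvel': array([ 1.85432472e-04, -4.17499906e-04,  9.34583580e-04,  1.29767007e-03,
       -7.91130567e-04,  3.24164984e-07]), 'joint_torque': array([-5.21741658e-04, -5.02120256e+01, -3.56867445e+01,  7.25366129e-02,
        2.94535432e-02, -1.91762665e-04]), 'tool_pos': array([180.37978769, 649.77811139, 256.43229493]), 'eef_rot': array([-0.42400606, -3.1124913 ,  0.00339543]), 'contact_force': array([-0.0186442 , -0.00614575,  0.03469196]), 'moment': array([-0.02593923,  0.02674389,  0.02041815]), 'opening': 88.02954504690236}
scene [[468.84002692   0.         319.17211662]
 [  0.         468.84002692 194.61515097]
 [  0.           0.           1.        ]] [-276.13702428  -66.46307267  986.36019773] [-1.79638621  1.71880659 -0.71317651]
top [[505.76724074   0.         319.49579843]
 [  0.         505.76724074 199.40814268]
 [  0.           0.           1.        ]] [ 348.06981532  -48.35174248 1422.42992325] [-2.15177905  2.09456246 -0.18901713]
wrist [[309.70691629   0.         317.41433163]
 [  0.         309.70691629 194.45597618]
 [  0.           0.           1.        ]] [ 98.71023921 672.38449215 383.94840544] [2.2806354  1.73433456 0.28431672]
```

View pics/scene0.png

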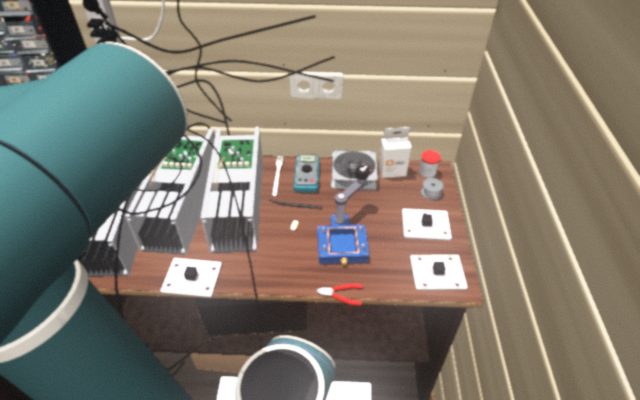

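View pics/top0.png

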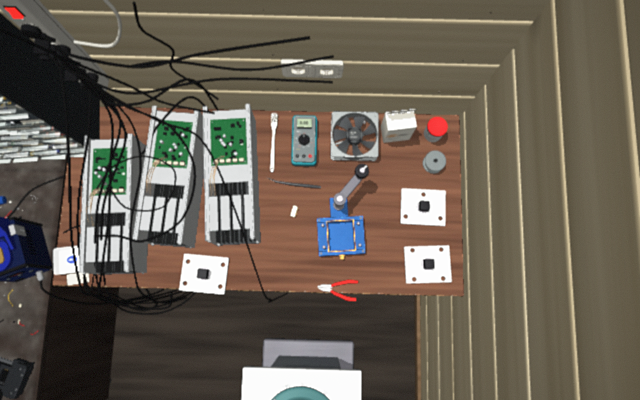

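View pics/wrist0.png

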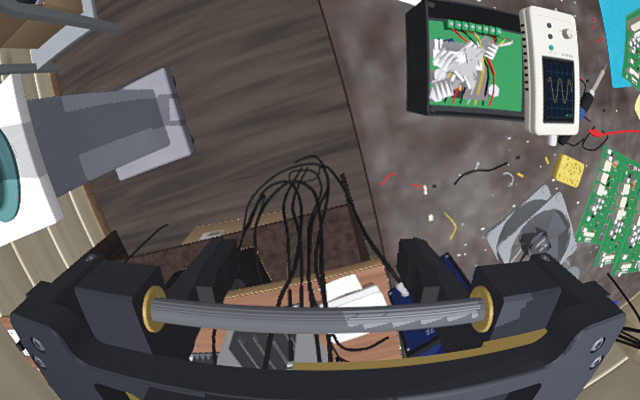

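```bash
cat > h.py <<'E'
from workcell import sensors, optics, job
import cv2, numpy as np
from scipy.spatial.transform import Rotation as R
np.set_printoptions(precision=2,suppress=True)
def pose():
    s=sensors.get_state(); return np.array(s["tool_pos"]),R.from_rotvec(s["eef_rot"]),s
def ray(s,u,v,fish=False):
    K=s["camera_matrix"]; x=(u-K[0,2])/K[0,0]; y=(v-K[1,2])/K[1,1]
    if fish:
        r=np.hypot(x,y); d=np.array([np.sin(r)*x/r,np.sin(r)*y/r,np.cos(r)]) if r>1e-9 else np.array([0,0,1.])
    else: d=np.array([x,y,1.])
    return np.array(s["position"]),R.from_rotvec(np.array(s["rotation"]).ravel()).apply(d)
def atz(s,u,v,z,fish=False):
    p,d=ray(s,u,v,fish); return p+d*(z-p[2])/d[2]
def depthpt(s,u,v):
    p,d=ray(s,u,v); return p+d*s["z_map"][int(round(v)),int(round(u))]
def proj(s,P,fish=False):
    q=R.from_rotvec(np.array(s["rotation"]).ravel()).inv().apply(np.atleast_2d(P)-np.array(s["position"]))
    K=s["camera_matrix"]
    if fish:
        t=np.arctan2(np.hypot(q[:,0],q[:,1]),q[:,2]); n=np.hypot(q[:,0],q[:,1])+1e-9
        return np.c_[K[0,2]+K[0,0]*t*q[:,0]/n,K[1,2]+K[1,1]*t*q[:,1]/n]
    return np.c_[K[0,2]+K[0,0]*q[:,0]/q[:,2],K[1,2]+K[1,1]*q[:,1]/q[:,2]]
def tri(rs):
    A=np.zeros((3,3));b=np.zeros(3)
    for p,d in rs:
        d=d/np.linalg.norm(d);M=np.eye(3)-np.outer(d,d);A+=M;b+=M@p
    return np.linalg.solve(A,b)
def plan(target,yaw=None,down=True):
    """tool-frame shift cm and turn; yaw = angle of tool y axis in world (rad), tool down"""
    p,r,s=pose()
    out=r.inv().apply(np.array(target)-p)/10
    print("t",round(float(s["time"]),2),"tcp",p,"shift cm",out,"open",round(s["opening"],1),"F",np.array(s["contact_force"]))
    if yaw is not None:
        for k in (0,np.pi):
            y=np.array([np.cos(yaw+k),np.sin(yaw+k),0]);z=np.array([0,0,-1.]);x=np.cross(y,z)
            rt=R.from_matrix(np.c_[x,y,z]); print(" turn",(r.inv()*rt).as_rotvec())
    Y=r.as_matrix()[:,1]; print(" yaw y",np.arctan2(Y[1],Y[0]),"z",r.as_matrix()[:,2],"q",np.array(s["qpos"]))
def crop(s,name,u0,v0,u1,v1,k):
    cv2.imwrite(name,cv2.resize(s["img"][v0:v1,u0:u1,::-1],None,fx=k,fy=k,interpolation=cv2.INTER_CUBIC))
E
python3 - <<'E'
from h import *
s=optics.snapshot("top"); np.save("top0.npy",s,allow_pickle=True)
crop(s,"pics/t_a.png",270,150,470,300,4)
crop(s,"pics/t_b.png",170,200,330,320,5)
q=optics.snapshot("scene")
crop(q,"pics/s_a.png",260,150,480,310,3.6)
for n,u,v in [("shell",293,211),("rimL",322,236),("rimR",361,236),("knob",361,171),("covL",204,273),("covR1",424,206),("covR2",428,264),("bench",380,280)]:
    print(n,depthpt(s,u,v),atz(s,u,v,0))
E
```

```text
shell [573.8   36.63   8.71] [575.19  37.15   0.  ]
rimL [501.4  -47.33  41.16] [505.97 -47.3    0.  ]
rimR [ 505.49 -154.97   30.48] [ 508.93 -157.3     0.  ]
knob [ 662.42 -144.31  142.49] [ 697.41 -154.99    0.  ]
covL [392.71 271.7   30.47] [393.69 278.71   0.  ]
covR1 [ 593.76 -329.1    33.12] [ 599.61 -335.79    0.  ]
covR2 [ 433.14 -337.27   38.27] [ 435.5  -345.26    0.  ]
bench [ 387.67 -211.38    1.45] [ 387.71 -211.55    0.  ]
```

View pics/t_a.png

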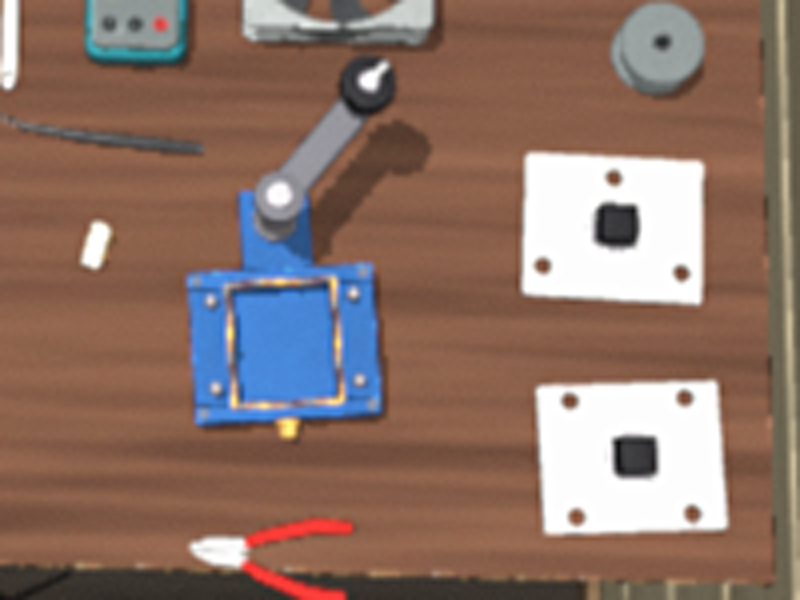

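View pics/t_b.png

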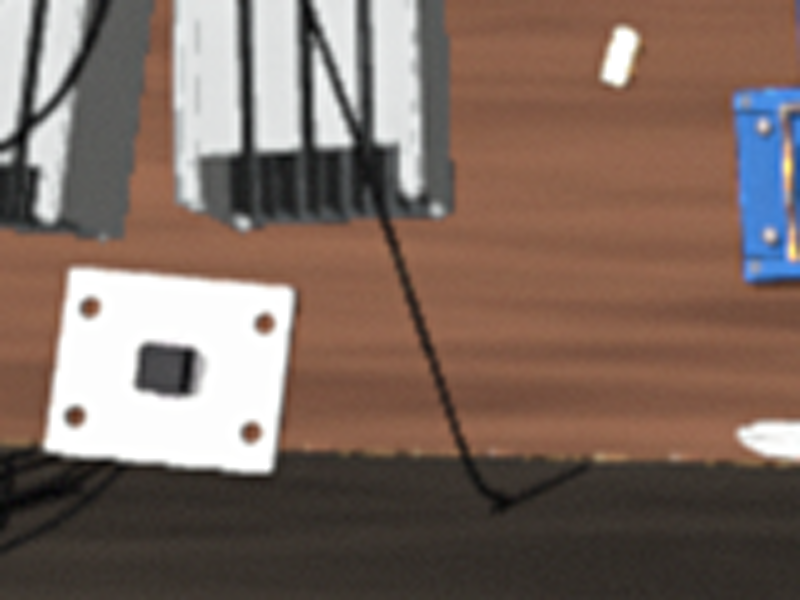

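View pics/s_a.png

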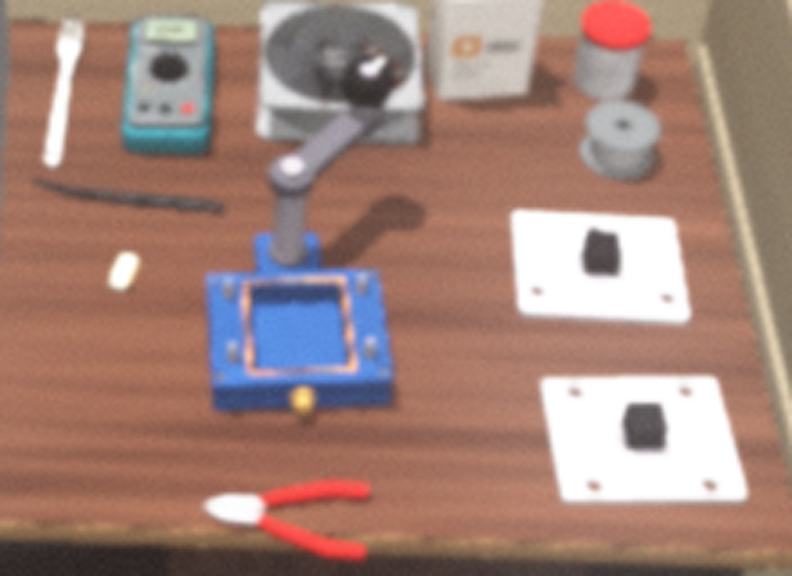

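```bash
cat > m1.py <<'E'
from h import *
s=optics.snapshot("top"); q=optics.snapshot("scene")
def cr(p,u0,v0,k): return u0+(p[0]+.5)/k-.5, v0+(p[1]+.5)/k-.5
# holes of left cover
H=[atz(s,*cr(p,170,200,5),8) for p in [(90,307),(265,323),(251,432),(75,416)]]
print("holes",np.array(H),"centre",np.mean(H,0))
H=np.array(H); e=(H[0]+H[3]-H[1]-H[2])/2; print("long axis yaw",np.arctan2(e[1],e[0]),np.linalg.norm(e))
# chamber
C=np.array([atz(s,*cr(p,270,150,4),49) for p in [(211,300),(354,293),(360,380),(216,388)]])
print("studs",C,C.mean(0)); e=(C[0]+C[3]-C[1]-C[2])/2; print("chamber y axis yaw",np.arctan2(e[1],e[0]),np.linalg.norm(e))
C=np.array([atz(s,*cr(p,270,150,4),32) for p in [(188,275),(373,266),(382,412),(197,425)]])
print("rim",C,C.mean(0)); e=(C[0]+C[3]-C[1]-C[2])/2; print("chamber y axis yaw",np.arctan2(e[1],e[0]),np.linalg.norm(e))
print("knob",atz(s,*cr((368,85),270,150,4),139), "post",atz(s,*cr((280,194),270,150,4),102))
g=cv2.cvtColor(s["img"],cv2.COLOR_RGB2GRAY)
w=(g[195:230,280:310]>150).astype(np.uint8); n,l,st,ce=cv2.connectedComponentsWithStats(w); print(st,ce+[280,195])
i=1+np.argmax(st[1:,4]); ys,xs=np.nonzero(l==i)
W=np.array([atz(s,x+280,y+195,8)[:2] for x,y in zip(xs,ys)]); print("shell",W.mean(0)); ev,V=np.linalg.eigh(np.cov(W.T)); print(np.sqrt(ev*12),"long yaw",np.arctan2(V[1,1],V[0,1]))
E
python3 m1.py
```

```text
holes [[425.22 324.8    8.  ]
 [419.02 226.82   8.  ]
 [359.16 230.84   8.  ]
 [365.22 328.62   8.  ]] centre [392.15 277.77   8.  ]
long axis yaw 1.508252195488637 98.07183428279632
studs [[ 531.79  -47.54   49.  ]
 [ 539.24 -145.24   49.  ]
 [ 479.78 -150.11   49.  ]
 [ 471.72  -52.51   49.  ]] [505.63 -98.85  49.  ]
chamber y axis yaw 1.6500696632210339 97.95978616638692
rim [[ 551.11  -31.11   32.  ]
 [ 560.86 -159.38   32.  ]
 [ 459.87 -166.72   32.  ]
 [ 447.58  -40.2    32.  ]] [504.86 -99.35  32.  ]
chamber y axis yaw 1.657133149847388 127.86688729139762
knob [ 663.65 -146.19  139.  ] post [596.82 -91.51 102.  ]
[[  0   0  30  35 984]
 [ 10  10   8  12  66]] [[294.57 212.09]
 [293.48 210.7 ]]
shell [574.83  35.33]
[16.09 32.79] long yaw 2.885840695809471
```

Run:
```python
from h import *
plan([392,278,250],1.508)
s=optics.snapshot("top")
K=s["camera_matrix"]; Z=s["z_map"]; v,u=np.mgrid[0:400,0:640]
d=np.stack([(u-K[0,2])/K[0,0],(v-K[1,2])/K[1,1],np.ones_like(u)],-1)*Z[...,None]
P=R.from_rotvec(s["rotation"]).apply(d.reshape(-1,3))+s["position"]; P=P[Z.ravel()>0]
for x in range(250,800,50):
    print(x,[int(np.max(P[(abs(P[:,0]-x)<25)&(abs(P[:,1]-y)<25),2],initial=-999)) for y in range(800,-451,-50)])
```

```text
t 0.35 tcp [180.52 650.24 257.37] shift cm [-30.34 -30.21   0.75] open 88.2 F [-0.07  0.97  0.71]
 turn [-0.   -0.   -0.21]
 turn [-0.    0.    2.93]
 yaw y 1.2999751401276614 z [-0. -0. -1.] q [ 1.26  0.26  1.6  -0.    1.27 -0.04]
250 [15, 14, 13, -356, -367, -309, -386, -728, -728, -726, -731, -727, -730, -729, -723, -731, -732, -727, -729, -729, -731, -728, -727, -730, -723, 743]
300 [12, 11, 13, -67, -12, -6, -154, -55, -371, -729, -731, -726, -732, -731, -124, -728, -729, -730, -730, -728, -730, -728, -723, -730, -730, 748]
350 [111, 148, 46, 11, 60, 96, 101, 88, 6, 15, 16, 16, 14, 9, 53, 8, 8, 16, 20, 17, 7, 7, 7, 10, 8, 755]
400 [-999, 161, 148, 33, 110, 145, 145, 146, 9, 16, 45, 40, 14, 84, 66, 8, 9, 10, 18, 17, 7, 10, 18, 40, 16, 762]
450 [-999, 179, 163, 33, 160, 153, 160, 168, 163, 159, 146, 146, 13, 106, 9, 9, 9, 52, 37, 37, 9, 8, 19, 42, 16, 767]
500 [-999, 194, 149, 9, 193, 208, 165, 165, 156, 161, 158, 146, 117, 146, 9, 8, 7, 42, 19, 49, 8, 8, 13, 14, 13, 777]
550 [13, 14, 10, 9, 139, 259, 184, 164, 163, 158, 159, 145, 144, 146, 10, 16, 9, 48, 38, 51, 12, 11, 18, 16, 15, 784]
600 [15, 13, 12, 5, 140, 306, 196, 157, 156, 158, 159, 148, 154, 146, 8, 12, 8, 93, 111, 103, 8, 14, 40, 42, 18, 793]
650 [9, 17, 12, 9, 143, 346, 353, 170, 168, 160, 159, 166, 160, 147, 11, 19, 16, 13, 106, 144, 8, 13, 14, 14, 14, 800]
700 [189, 264, 352, 432, 439, 142, 391, 258, 168, 150, 160, 161, 156, 147, 14, 36, 38, 8, 7, 144, 7, 13, 8, 44, 41, 807]
750 [10, 243, 293, 433, 471, 117, 412, 335, 365, 358, 183, 161, 136, 145, 14, 39, 48, 46, 47, 47, 46, 7, 6, 40, 40, 809]
```

Run:
```python
from h import *
plan([575,35,230],-0.256)
s=optics.snapshot("top"); q=optics.snapshot("scene")
# shell triangulation: centroid in both
def cen(s,u0,v0,u1,v1):
    g=cv2.cvtColor(s["img"],cv2.COLOR_RGB2GRAY)[v0:v1,u0:u1]; w=(g>150).astype(np.uint8)
    n,l,st,ce=cv2.connectedComponentsWithStats(w); i=1+np.argmax(st[1:,4]); return ce[i]+[u0,v0]
a=cen(s,280,195,310,230); b=cen(q,285,215,302,236); print(a,b,tri([ray(s,*a),ray(q,*b)]))
```

```text
t 0.4 tcp [180.55 650.32 257.51] shift cm [-54.47 -48.74   2.77] open 87.9 F [ 0.11 -0.44 -0.05]
 turn [-0.    0.    1.56]
 turn [-0.   -0.   -1.59]
 yaw y 1.300013328733296 z [-0. -0. -1.] q [ 1.26  0.26  1.6  -0.    1.27 -0.04]
[293.48 210.7 ] [293.91 224.77] [574.76  35.48   8.3 ]
```

Call:
{"fn": "drive_tool", "kwargs": {
  "increments": [
    [-2.9, -2.6, 0.1, 0, 0, 0],
    [-2.9, -2.6, 0.1, 0, 0, 0],
    [-2.9, -2.6, 0.1, 0, 0, 0],
    [-2.9, -2.6, 0.1, 0, 0, 0],
    [-2.9, -2.6, 0.1, 0, 0, 0],
    [-2.9, -2.6, 0.1, 0, 0, 0],
    [-2.9, -2.6, 0.1, 0, 0, 0],
    [-2.9, -2.6, 0.1, 0, 0, 0]
  ]
}}

```text
time: 1.17
tool_pos: [350.5, 385.6, 248.6]
eef_rot: [0.404, 3.115, 0.01]
contact_force: [0.9, 0.3, 0.7]
opening: 88.1
```

Call:
{"fn": "drive_tool", "kwargs": {
  "increments": [
    [-2.9, -2.6, 0.1, 0, 0, 0],
    [-2.9, -2.6, 0.1, 0, 0, 0],
    [-2.9, -2.6, 0.1, 0, 0, 0],
    [-2.9, -2.6, 0.1, 0, 0, 0],
    [-2.9, -2.6, 0.1, 0, 0, 0],
    [-2.9, -2.6, 0.1, 0, 0, 0],
    [-2.9, -2.6, 0.1, 0, 0, 0],
    [0, 0, 0, 0, 0, 0.12]
  ]
}}

```text
time: 1.83
tool_pos: [508.9, 140.4, 243.6]
eef_rot: [0.592, 3.076, 0.014]
contact_force: [-0.8, 0.1, 0.5]
opening: 88.0
```

Call:
{"fn": "drive_tool", "kwargs": {
  "increments": [
    [0, 0, 0, 0, 0, 0.12],
    [0, 0, 0, 0, 0, 0.12],
    [0, 0, 0, 0, 0, 0.12],
    [0, 0, 0, 0, 0, 0.12],
    [0, 0, 0, 0, 0, 0.12],
    [0, 0, 0, 0, 0, 0.12],
    [0, 0, 0, 0, 0, 0.12],
    [0, 0, 0, 0, 0, 0.12]
  ]
}}

```text
time: 2.5
tool_pos: [511.7, 134.6, 245.1]
eef_rot: [1.997, 2.417, 0.022]
contact_force: [-0.8, 0.2, 0.3]
opening: 88.2
```

Run:
```python
from h import *
plan([575,35.5,150],-0.256)
s=optics.snapshot("wrist"); crop(s,"pics/w1.png",0,0,640,400,1.25)
s=optics.snapshot("top"); crop(s,"pics/t1.png",170,90,470,310,2.6)
```

```text
t 2.5 tcp [511.73 134.61 245.07] shift cm [-10.97   4.21   9.52] open 88.2 F [-0.83  0.23  0.31]
 turn [ 0.01 -0.01  0.45]
 turn [ 0.01  0.02 -2.7 ]
 yaw y 0.1894609437903282 z [ 0.01  0.01 -1.  ] q [ 0.21 -0.01  1.94  0.    1.2   0.02]
```

View pics/w1.png

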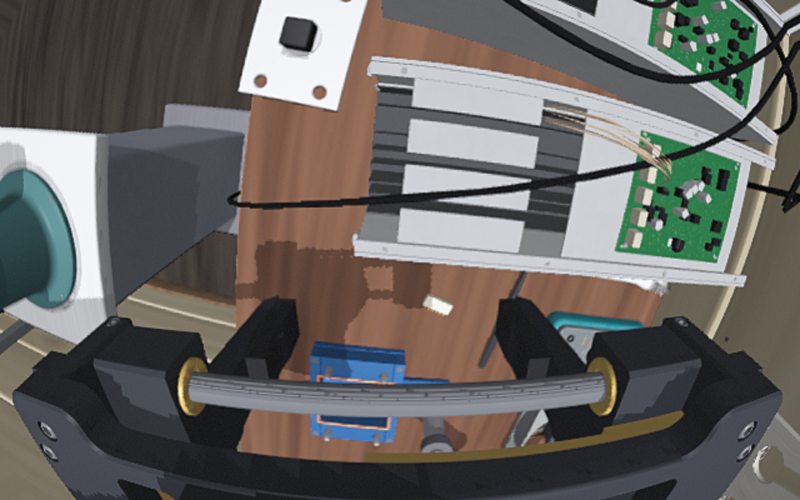

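View pics/t1.png

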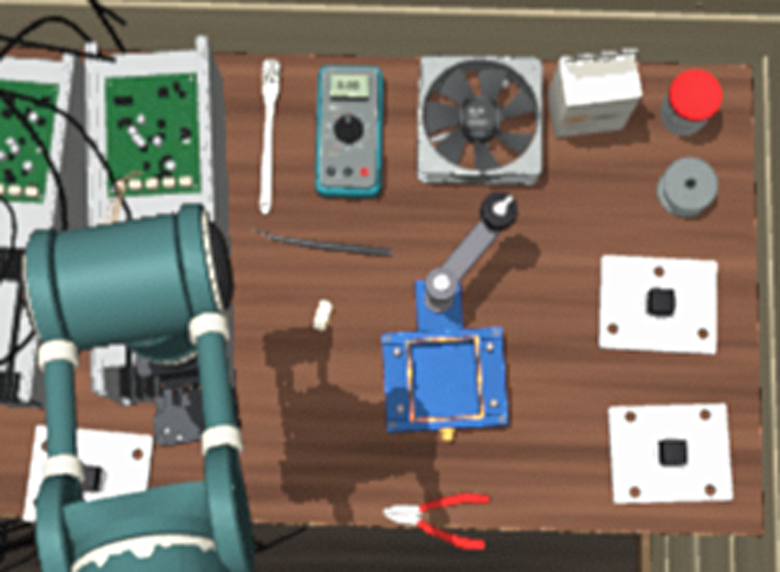

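Call:
{"fn": "drive_tool", "kwargs": {
  "increments": [
    [0, 0, 0, 0, 0, 0.11],
    [0, 0, 0, 0, 0, 0.11],
    [0, 0, 0, 0, 0, 0.11],
    [0, 0, 0, 0, 0, 0.11],
    [0, 0, 0, 0, 0.1, 0],
    [0, 0, 0, 0, 0.1, 0],
    [0, 0, 0, 0, 0, 0],
    [0, 0, 0, 0, 0, 0]
  ]
}}

```text
time: 3.27
tool_pos: [512.2, 135.9, 246.4]
eef_rot: [-2.362, -1.863, -0.272]
contact_force: [1.0, 0.1, 0.5]
opening: 88.2
```

```bash
cat >> h.py <<'E'
def go(target,yaw,tilt=0):
    p,r,s=pose(); y=np.array([np.cos(yaw),np.sin(yaw),0]);z=np.array([0,0,-1.]);x=np.cross(y,z)
    rt=R.from_matrix(np.c_[x,y,z])*R.from_rotvec([0,tilt,0])
    print("t",round(float(s["time"]),2),"tcp",p,"open",round(s["opening"],1),"F",np.array(s["contact_force"]))
    print(" shift cm",r.inv().apply(np.array(target)-p)/10,"turn",(r.inv()*rt).as_rotvec(), "if turned:",rt.inv().apply(np.array(target)-p)/10)
E
python3 - <<'E'
from h import *
go([573.9,32,100],-0.256,.2)
E
```

```text
t 3.27 tcp [512.24 135.86 246.37] open 88.2 F [1.03 0.14 0.52]
 shift cm [-11.62   8.19  12.56] turn [ 0.01 -0.02  0.02] if turned: [-11.22   8.59  12.66]
```

Call:
{"fn": "drive_tool", "kwargs": {
  "increments": [
    [-1.45, 1.05, 1.57, 0, 0, 0.02],
    [-1.45, 1.05, 1.57, 0, 0, 0],
    [-1.45, 1.05, 1.57, 0, 0, 0],
    [-1.45, 1.05, 1.57, 0, 0, 0],
    [-1.45, 1.05, 1.57, 0, 0, 0],
    [-1.45, 1.05, 1.57, 0, 0, 0],
    [-1.45, 1.05, 1.57, 0, 0, 0],
    [-1.45, 1.05, 1.57, 0, 0, 0]
  ]
}}

```text
time: 3.93
tool_pos: [582.8, 31.1, 103.6]
eef_rot: [-2.367, -1.882, -0.268]
contact_force: [0.0, -0.4, 0.5]
opening: 88.2
```

Run:
```python
from h import *
go([573.9,32,23],-0.256,.2)
s=optics.snapshot("wrist"); crop(s,"pics/w2.png",0,0,640,400,1.25)
```

```text
t 3.93 tcp [582.85  31.12 103.59] open 88.2 F [ 0.04 -0.39  0.49]
 shift cm [-1.74 -1.11  7.84] turn [ 0.02 -0.    0.03] if turned: [-1.74 -0.89  7.87]
```

View pics/w2.png

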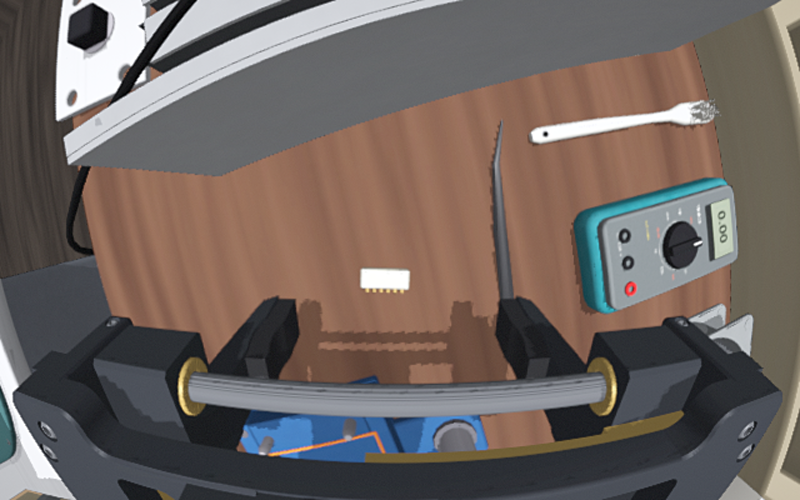

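Run:
```python
from h import *
s=optics.snapshot("wrist")
f=lambda u,v,z:atz(s,(u+.5)/1.25-.5,(v+.5)/1.25-.5,z,True)
print(f(385.5,278,8),f(361,278,8),f(410,279,8)); print(s["position"])
p,r,_=pose(); print(proj(s,[p,p+r.apply([0,0,19])],True)*1.25)
```

```text
[578.09  35.6    8.  ] [563.38  39.09   8.  ] [592.64  31.44   8.  ]
[590.99  85.09 241.36]
[[395.31 339.97]
 [395.33 315.87]]
```

Call:
{"fn": "drive_tool", "kwargs": {
  "increments": [
    [-0.3, -0.15, 1.3, 0.02, 0, 0.03],
    [-0.3, -0.15, 1.3, 0, 0, 0],
    [-0.3, -0.15, 1.3, 0, 0, 0],
    [-0.3, -0.15, 1.3, 0, 0, 0],
    [-0.3, -0.1, 1.3, 0, 0, 0],
    [-0.1, 0, 0.5, 0, 0, 0],
    [0, 0, 0, 0, 0, 0],
    [0, 0, 0, 0, 0, 0]
  ]
}}

```text
time: 4.7
tool_pos: [574.7, 36.0, 28.1]
eef_rot: [-2.37, -1.854, -0.236]
contact_force: [-0.1, -0.3, 0.5]
opening: 88.2
```

Run:
```python
from h import *
go([575.5,32,22.5],-0.256,.2)
```

```text
t 4.7 tcp [574.67  36.02  28.05] open 88.2 F [-0.1  -0.34  0.5 ]
 shift cm [-0.47  0.18  0.47] turn [-0.    0.    0.01] if turned: [-0.47  0.18  0.47]
```

Call:
{"fn": "drive_tool", "kwargs": {
  "increments": [
    [-0.4, 0.1, 0.3, 0, 0, 0],
    [-0.1, 0.1, 0.15, 0, 0, 0],
    [0, 0, 0, 0, 0, 0],
    [0, 0, 0, 0, 0, 0],
    [0, 0, 0, 0, 0, 0],
    [0, 0, 0, 0, 0, 0],
    [0, 0, 0, 0, 0, 0],
    [0, 0, 0, 0, 0, 0]
  ],
  "fingers": 0,
  "grip_force": 15
}}

```text
time: 5.37
tool_pos: [578.9, 31.1, 26.3]
eef_rot: [-2.372, -1.858, -0.245]
contact_force: [-0.5, 0.4, -0.7]
opening: 36.8
```

Call:
{"fn": "drive_tool", "kwargs": {
  "increments": [
    [0, 0, 0, 0, 0, 0],
    [0, 0, 0, 0, 0, 0],
    [0, 0, 0, 0, 0, 0],
    [0, 0, 0, 0, 0, 0],
    [0, 0, 0, 0, 0, 0],
    [0, 0, 0, 0, 0, 0],
    [0, 0, 0, 0, 0, 0],
    [0, 0, 0, 0, 0, 0]
  ]
}}

```text
time: 6.03
tool_pos: [578.9, 31.1, 26.4]
eef_rot: [-2.372, -1.859, -0.245]
contact_force: [-0.5, -0.6, 0.0]
opening: 26.9
```

Run:
```python
from h import *
go([575.5,32,22.5],-0.256,.2)
s=optics.snapshot("wrist"); crop(s,"pics/w3.png",160,150,480,330,2.5)
s=optics.snapshot("scene"); crop(s,"pics/s3.png",230,150,390,270,5)
```

```text
t 6.03 tcp [578.95  31.09  26.43] open 26.9 F [-0.54 -0.57  0.01]
 shift cm [-0.07 -0.36  0.38] turn [ 0.   -0.    0.01] if turned: [-0.08 -0.36  0.39]
```

View pics/w3.png

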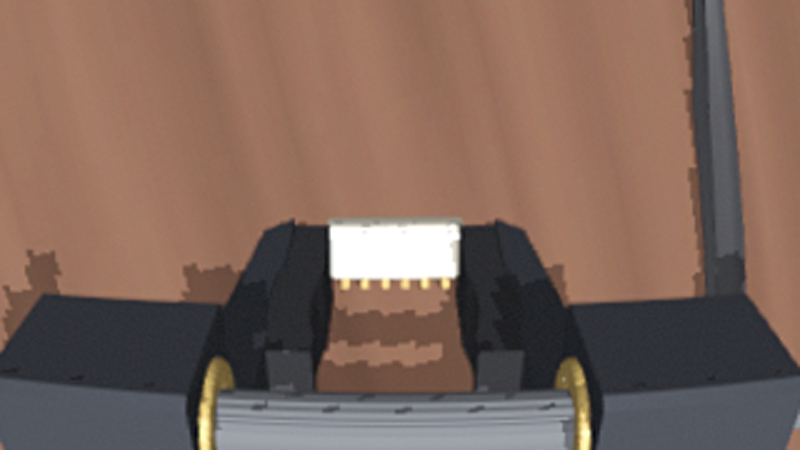

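View pics/s3.png

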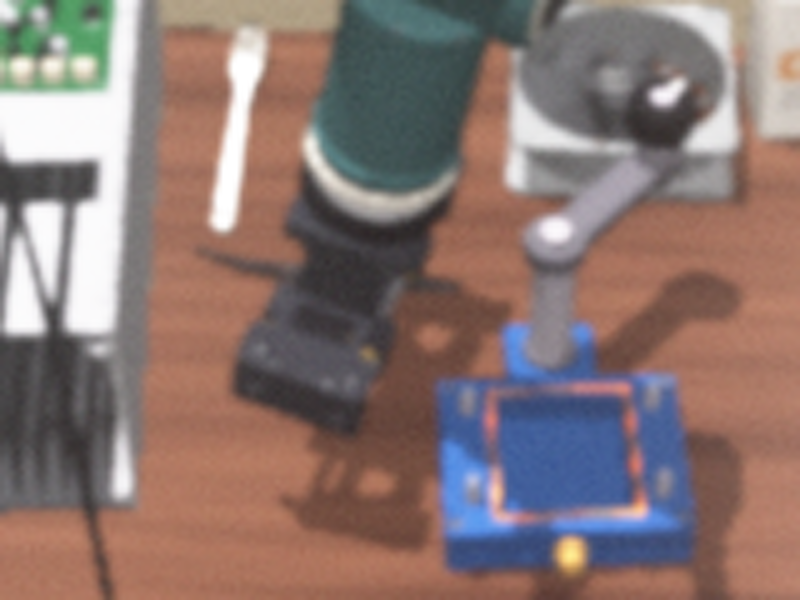

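Call:
{"fn": "drive_tool", "kwargs": {
  "increments": [
    [0, 0, 0, 0, 0, 0],
    [0, 0, 0, 0, 0, 0],
    [0, 0, 0, 0, 0, 0],
    [0, 0, 0.3, 0, 0, 0],
    [0, 0, 0.2, 0, 0, 0],
    [0, 0, 0.0, 0, 0, 0],
    [0, 0, 0, 0, 0, 0],
    [0, 0, 0, 0, 0, 0]
  ],
  "fingers": 46
}}

```text
time: 6.8
tool_pos: [579.4, 32.2, 20.9]
eef_rot: [-2.372, -1.859, -0.245]
contact_force: [-1.1, -0.5, 1.3]
opening: 40.4
```

Run:
```python
from h import *
go([577,32,22],-0.256,.2)
```

```text
t 6.8 tcp [579.4   32.17  20.94] open 40.4 F [-1.08 -0.51  1.34]
 shift cm [-0.05 -0.23 -0.12] turn [ 0.   -0.    0.01] if turned: [-0.05 -0.23 -0.12]
```

Lower corner of the tips is now about 1 mm off the bench. Close.

Call:
{"fn": "drive_tool", "kwargs": {
  "increments": [
    [0, 0, -0.05, 0, 0, 0],
    [0, 0, 0, 0, 0, 0],
    [0, 0, 0, 0, 0, 0],
    [0, 0, 0, 0, 0, 0],
    [0, 0, 0, 0, 0, 0],
    [0, 0, 0, 0, 0, 0],
    [0, 0, 0, 0, 0, 0],
    [0, 0, 0, 0, 0, 0]
  ],
  "fingers": 0,
  "grip_force": 20
}}

```text
time: 7.47
tool_pos: [579.2, 32.1, 21.4]
eef_rot: [-2.372, -1.859, -0.245]
contact_force: [-0.2, 0.3, -0.2]
opening: 29.6
```

Call:
{"fn": "drive_tool", "kwargs": {
  "increments": [
    [0, 0, -1.0, 0, 0, 0],
    [0, 0, -1.0, 0, 0, 0],
    [0, 0, -1.5, 0, 0, 0],
    [0, 0, -1.5, 0, 0, 0],
    [0, 0, -1.5, 0, 0, 0],
    [0, 0, -1.5, 0, 0, 0],
    [0, 0, -1.5, 0, 0, 0],
    [0, 0, -1.5, 0, 0, 0]
  ]
}}

```text
time: 8.13
tool_pos: [570.1, 9.6, 135.8]
eef_rot: [-2.37, -1.857, -0.237]
contact_force: [-0.4, -0.2, -0.5]
opening: 29.2
```

Run:
```python
from h import *
go([505,-99,130],0.865,0)
s=optics.snapshot("wrist"); crop(s,"pics/w4.png",160,150,480,330,2.5)
```

```text
t 8.13 tcp [570.12   9.65 135.82] open 29.2 F [-0.39 -0.16 -0.54]
 shift cm [-11.98  -3.72  -1.83] turn [ 0.11 -0.18 -1.1 ] if turned: [ -2.09 -12.49   0.58]
```

View pics/w4.png

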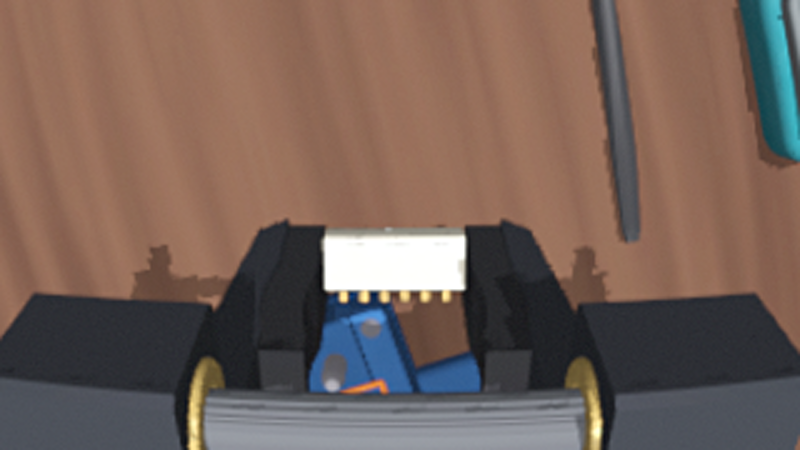

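Call:
{"fn": "drive_tool", "kwargs": {
  "increments": [
    [0, 0, -0.5, 0, -0.1, 0],
    [0, 0, -0.5, 0, -0.1, 0],
    [0, 0, 0, 0, 0, -0.11],
    [0, 0, 0, 0, 0, -0.11],
    [0, 0, 0, 0, 0, -0.11],
    [0, 0, 0, 0, 0, -0.11],
    [0, 0, 0, 0, 0, -0.11],
    [0, 0, 0, 0, 0, -0.11]
  ]
}}

```text
time: 8.85
tool_pos: [575.1, 5.8, 158.8]
eef_rot: [1.673, 2.631, -0.001]
contact_force: [-0.3, 0.2, 0.3]
opening: 29.5
```

Call:
{"fn": "drive_tool", "kwargs": {
  "increments": [
    [0, 0, 0, 0, 0, -0.11],
    [0, 0, 0, 0, 0, -0.11],
    [0, 0, 0, 0, 0, -0.11],
    [0, 0, 0, 0, 0, -0.11],
    [-0.5, -3.1, 0, 0, 0, 0],
    [-0.5, -3.1, 0, 0, 0, 0],
    [-0.5, -3.1, 0, 0, 0, 0],
    [0, 0, 0, 0, 0, 0]
  ]
}}

```text
time: 9.52
tool_pos: [528.8, -77.5, 161.8]
eef_rot: [1.009, 2.946, -0.007]
contact_force: [0.1, 0.5, 0.1]
opening: 29.9
```

Run:
```python
from h import *
go([505,-99,60],0.865,0)
s=optics.snapshot("wrist"); crop(s,"pics/w5.png",0,0,640,400,1.25); np.save("w5.npy",s,allow_pickle=True)
```

```text
t 9.52 tcp [528.79 -77.53 161.85] open 29.9 F [0.09 0.54 0.1 ]
 shift cm [ 0.84 -3.2  10.15] turn [0.01 0.03 0.05] if turned: [ 0.42 -3.18 10.18]
```

View pics/w5.png

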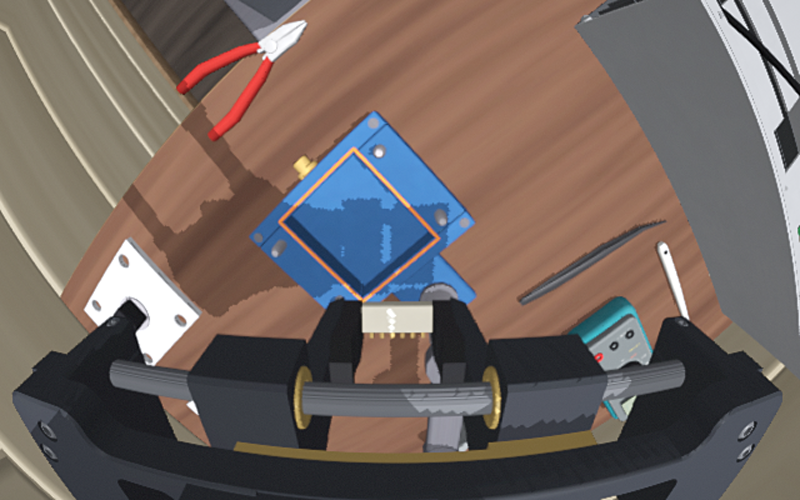

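Run:
```python
from h import *
s=np.load("w5.npy",allow_pickle=True).item()
f=lambda u,v,z:atz(s,(u+.5)/1.25-.5,(v+.5)/1.25-.5,z,True)
C=np.array([f(*p,32) for p in [(352,148),(440,238),(363,300),(280,220)]]);print(C,C.mean(0))
print([f(*p,49) for p in [(380,152),(441,214),(276,247)]])
```

```text
[[ 463.1   -64.1    32.  ]
 [ 549.59  -55.48   32.  ]
 [ 554.39 -129.71   32.  ]
 [ 469.37 -136.35   32.  ]] [509.11 -96.41  32.  ]
[array([475.5 , -49.53,  49.  ]), array([530.63, -43.34,  49.  ]), array([ 480.76, -144.45,   49.  ])]
```

Call:
{"fn": "drive_tool", "kwargs": {
  "increments": [
    [0.1, -0.8, 1.8, 0, 0.03, 0.05],
    [0.1, -0.8, 1.8, 0, 0, 0],
    [0.1, -0.8, 1.8, 0, 0, 0],
    [0.1, -0.6, 1.8, 0, 0, 0],
    [0, 0, 1.6, 0, 0, 0],
    [0, 0, 0.3, 0, 0, 0],
    [0, 0, 0, 0, 0, 0],
    [0, 0, 0, 0, 0, 0]
  ]
}}

```text
time: 10.23
tool_pos: [514.6, -93.7, 72.9]
eef_rot: [1.096, 2.933, 0.021]
contact_force: [0.3, -0.6, -0.4]
opening: 29.8
```

Run:
```python
from h import *
go([507,-98,40],0.865,0)
s=optics.snapshot("wrist"); crop(s,"pics/w6.png",120,60,520,340,2); np.save("w6.npy",s,allow_pickle=True)
p,r,_=pose(); print((proj(s,[p,p+r.apply([0,0,19])],True)-[120,60])*2)
```

```text
t 10.23 tcp [514.59 -93.66  72.89] open 29.8 F [ 0.34 -0.57 -0.41]
 shift cm [ 0.31 -0.88  3.27] turn [ 0.02  0.01 -0.01] if turned: [ 0.3  -0.82  3.29]
[[398.43 430.01]
 [398.09 391.35]]
```

View pics/w6.png

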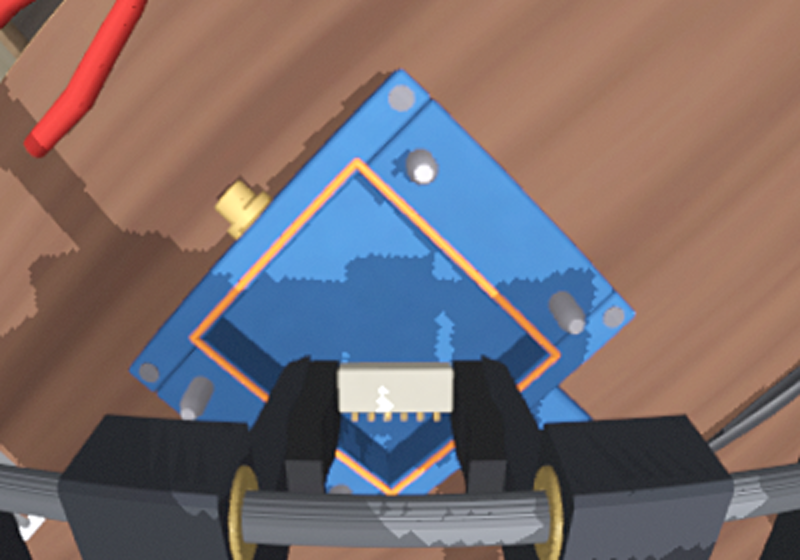

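Call:
{"fn": "drive_tool", "kwargs": {
  "increments": [
    [0.15, -0.45, 0, 0.02, 0, 0],
    [0.15, -0.3, 0.3, 0, 0, 0],
    [0, -0.1, 0.6, 0, 0, 0],
    [0, 0, 0.6, 0, 0, 0],
    [0, 0, 0.5, 0, 0, 0],
    [0, 0, 0.2, 0, 0, 0],
    [0, 0, 0, 0, 0, 0],
    [0, 0, 0, 0, 0, 0]
  ]
}}

```text
time: 10.95
tool_pos: [510.1, -98.8, 53.1]
eef_rot: [1.095, 2.932, -0.01]
contact_force: [-0.6, 0.2, -0.6]
opening: 29.3
```

Run:
```python
from h import *
go([507,-98,40],0.865,0)
s=optics.snapshot("wrist"); crop(s,"pics/w7.png",120,60,520,340,2)
```

```text
t 10.95 tcp [510.12 -98.76  53.1 ] open 29.3 F [-0.63  0.21 -0.55]
 shift cm [ 0.3  -0.14  1.31] turn [-0.    0.01 -0.01] if turned: [ 0.29 -0.14  1.31]
```

View pics/w7.png

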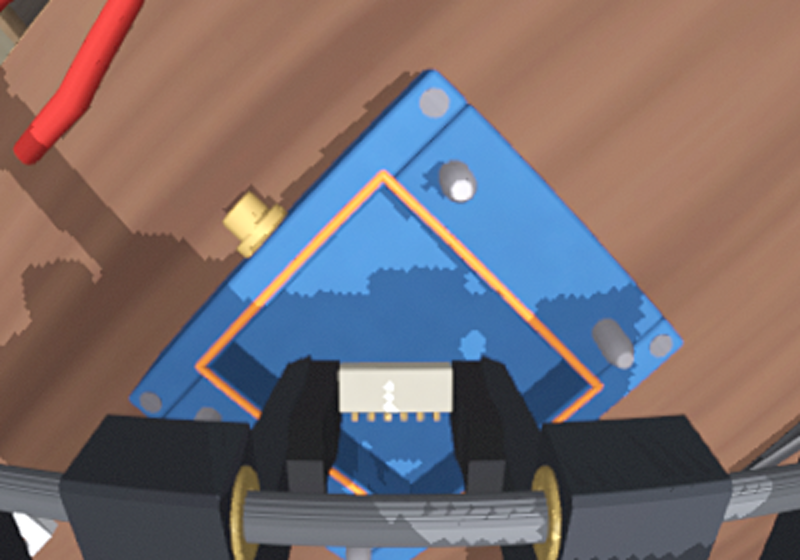

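Call:
{"fn": "drive_tool", "kwargs": {
  "increments": [
    [0.3, -0.05, 0, 0, 0, 0],
    [0.05, 0, 0.4, 0, 0, 0],
    [0, 0, 0.5, 0, 0, 0],
    [0, 0, 0.4, 0, 0, 0],
    [0, 0, 0, 0, 0, 0],
    [0, 0, 0, 0, 0, 0],
    [0, 0, 0, 0, 0, 0],
    [0, 0, 0, 0, 0, 0]
  ]
}}

```text
time: 11.67
tool_pos: [507.0, -96.8, 38.7]
eef_rot: [1.095, 2.932, -0.01]
contact_force: [-0.0, -0.6, 0.7]
opening: 29.6
```

Call:
{"fn": "drive_tool", "kwargs": {
  "increments": [
    [0, 0, 0, 0, 0, 0],
    [0, 0, 0, 0, 0, 0],
    [0, 0, 0, 0, 0, 0],
    [0, 0, 0, 0, 0, 0],
    [0, 0, 0, 0, 0, 0],
    [0, 0, -1, 0, 0, 0],
    [0, 0, -3, 0, 0, 0],
    [0, 0, -3, 0, 0, 0]
  ],
  "fingers": 43
}}

```text
time: 12.33
tool_pos: [501.2, -95.0, 105.3]
eef_rot: [-1.098, -2.941, 0.012]
contact_force: [0.2, 0.6, -0.3]
opening: 37.7
```

Call:
{"fn": "drive_tool", "kwargs": {
  "increments": [
    [0, 0, -3, 0, 0, 0],
    [0, 0, -3, 0, 0, 0],
    [0, 0, -3, 0, 0, 0],
    [0, 0, -2, 0, 0, 0],
    [0, 0, 0, 0, 0, 0],
    [0, 0, 0, 0, 0, 0],
    [0, 0, 0, 0, 0, 0],
    [0, 0, 0, 0, 0, 0]
  ]
}}

```text
time: 13.0
tool_pos: [503.5, -94.5, 231.2]
eef_rot: [1.095, 2.932, -0.009]
contact_force: [-0.3, 0.4, -0.3]
opening: 37.9
```

Run:
```python
from h import *
go([392,278,180],1.508,0)
s=optics.snapshot("wrist"); crop(s,"pics/w8.png",0,0,640,400,1.25);np.save("w8.npy",s,allow_pickle=True)
```

```text
t 13.0 tcp [503.45 -94.53 231.18] open 37.9 F [-0.31  0.45 -0.3 ]
 shift cm [32.9  20.84  4.66] turn [-0.01  0.01 -0.65] if turned: [13.46 36.48  5.12]
```

View pics/w8.png

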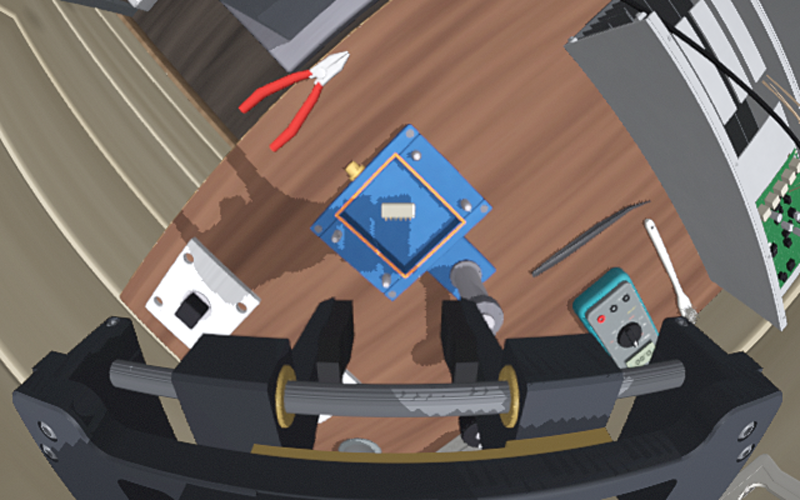

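Call:
{"fn": "drive_tool", "kwargs": {
  "increments": [
    [0, 0, 0, 0, 0, -0.11],
    [0, 0, 0, 0, 0, -0.11],
    [0, 0, 0, 0, 0, -0.11],
    [0, 0, 0, 0, 0, -0.11],
    [0, 0, 0, 0, 0, -0.11],
    [0, 0, 0, 0, 0, -0.1],
    [0, 0, 0, 0, 0, 0],
    [0, 0, 0, 0, 0, 0]
  ],
  "fingers": 75
}}

```text
time: 13.72
tool_pos: [494.7, -92.6, 214.6]
eef_rot: [-0.056, -3.121, 0.005]
contact_force: [0.6, -0.3, -0.5]
opening: 66.4
```

Run:
```python
from h import *
go([392,278,230],1.508,0)
s=optics.snapshot("wrist"); crop(s,"pics/w9.png",200,60,440,240,3.3);np.save("w9.npy",s,allow_pickle=True)
```

```text
t 13.72 tcp [494.66 -92.57 214.63] open 66.4 F [ 0.58 -0.32 -0.48]
 shift cm [11.63 36.66 -1.44] turn [-0.   -0.02  0.03] if turned: [12.57 36.34 -1.54]
```

View pics/w9.png

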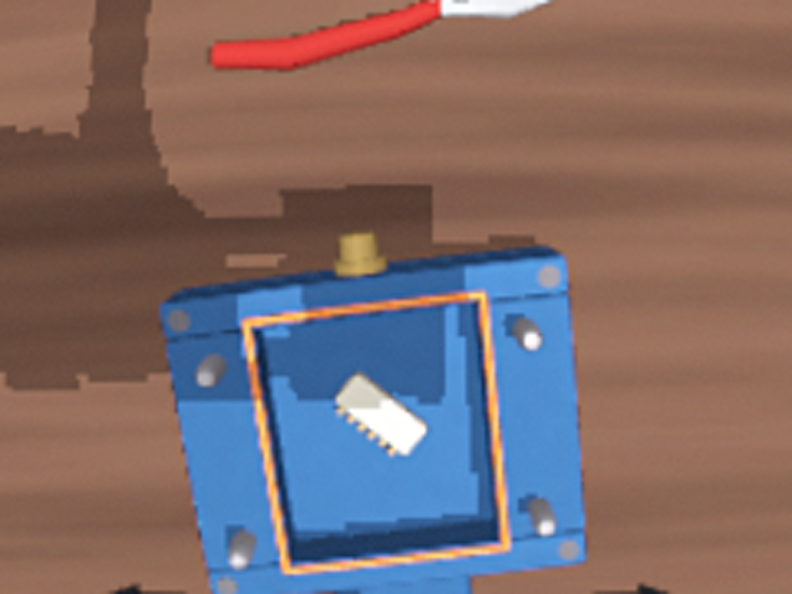

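```bash
cat >> h.py <<'E'
def quad(s,pts,u0,v0,k,z,fish=True):
    C=np.array([atz(s,u0+(a+.5)/k-.5,v0+(b+.5)/k-.5,z,fish) for a,b in pts])
    e=(C[0]+C[3]-C[1]-C[2]); 
    print("  centre",C.mean(0),"yaw",np.arctan2(e[1],e[0]),"sides",[round(float(np.linalg.norm(C[i]-C[i-3])),1) for i in range(4)])
    return C
E
python3 - <<'E'
from h import *
s=np.load("w9.npy",allow_pickle=True).item()
# order: so that first-last side is minus... 
print(quad(s,[(533,341),(206,379),(237,559),(546,526)],200,60,3.3,49))
print(quad(s,[(486,295),(247,322),(290,572),(508,548)],200,60,3.3,32))
E
```

```text
centre [509.06 -96.83  49.  ] yaw 1.6526236529487104 sides [98.2, 59.2, 98.2, 59.3]
[[ 475.48  -50.12   49.  ]
 [ 483.56 -148.04   49.  ]
 [ 542.58 -143.51   49.  ]
 [ 534.61  -45.64   49.  ]]
  centre [509.61 -96.05  32.  ] yaw 1.6519086956029843 sides [74.7, 85.8, 73.5, 85.2]
[[ 464.15  -62.45   32.  ]
 [ 469.9  -136.93   32.  ]
 [ 555.31 -129.02   32.  ]
 [ 549.05  -55.79   32.  ]]
```

Call:
{"fn": "drive_tool", "kwargs": {
  "increments": [
    [1.16, 3.67, -0.2, 0, 0, 0],
    [1.16, 3.67, -0.2, 0, 0, 0],
    [1.16, 3.67, -0.2, 0, 0, 0],
    [1.16, 3.67, -0.2, 0, 0, 0],
    [1.16, 3.67, -0.2, 0, 0, 0],
    [1.16, 3.67, -0.2, 0, 0, 0],
    [1.16, 3.67, -0.2, 0, 0, 0],
    [1.16, 3.67, -0.2, 0, 0, 0]
  ]
}}

```text
time: 14.43
tool_pos: [413.6, 209.1, 227.2]
eef_rot: [-0.113, -3.115, 0.009]
contact_force: [0.1, -0.6, -0.2]
opening: 66.1
```

Call:
{"fn": "drive_tool", "kwargs": {
  "increments": [
    [1.1, 3.2, 0, 0, 0, 0],
    [0.5, 1.5, 0, 0, -0.02, 0.03],
    [0, 0, 0, 0, 0, 0],
    [0, 0, 0, 0, 0, 0],
    [0, 0, 0, 0, 0, 0],
    [0, 0, 0, 0, 0, 0],
    [0, 0, 0, 0, 0, 0],
    [0, 0, 0, 0, 0, 0]
  ]
}}

```text
time: 15.1
tool_pos: [397.8, 262.8, 225.8]
eef_rot: [-0.168, -3.13, 0.012]
contact_force: [-0.6, -0.3, 0.3]
opening: 66.0
```

Run:
```python
from h import *
go([395,279,100],1.508,0)
s=optics.snapshot("wrist"); crop(s,"pics/w10.png",160,40,480,260,2.5);np.save("w10.npy",s,allow_pickle=True)
```

```text
t 15.1 tcp [397.79 262.78 225.76] open 66.0 F [-0.59 -0.28  0.32]
 shift cm [ 0.36  1.68 12.57] turn [-0.01 -0.01 -0.04] if turned: [ 0.38  1.6  12.58]
```

View pics/w10.png

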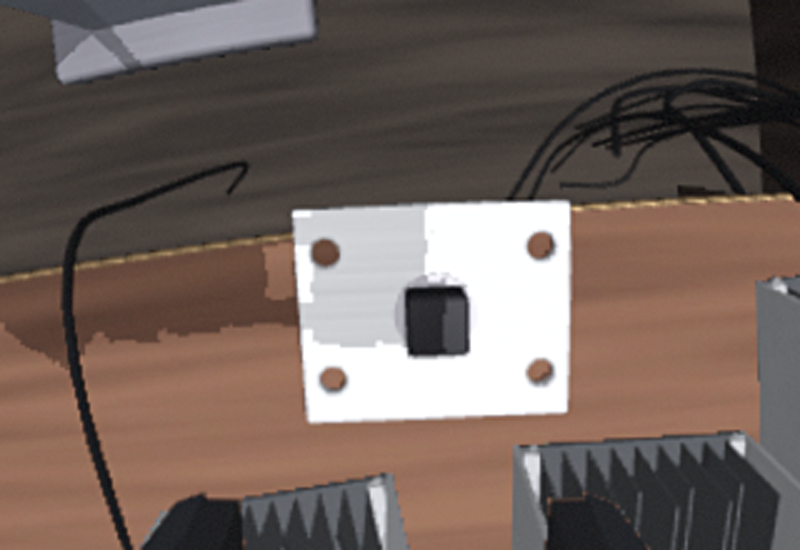

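Run:
```python
from h import *
s=np.load("w10.npy",allow_pickle=True).item()
print(quad(s,[(540,245),(325,252),(333,379),(540,371)],160,40,2.5,8))
print(quad(s,[(570,202),(293,211),(309,423),(568,412)],160,40,2.5,8))
go([395,279,100],1.508,0)
q=optics.snapshot("scene"); crop(q,"pics/s10.png",130,220,300,320,4.5)
```

```text
centre [394.81 279.7    8.  ] yaw 1.5055261027187818 sides [97.3, 60.2, 97.7, 59.9]
[[368.12 330.13   8.  ]
 [361.6  233.08   8.  ]
 [421.66 229.02   8.  ]
 [427.87 326.56   8.  ]]
  centre [395.85 280.09   8.  ] yaw 1.507601601527132 sides [124.6, 101.4, 125.1, 100.6]
[[349.55 345.37   8.  ]
 [341.33 221.06   8.  ]
 [442.48 214.52   8.  ]
 [450.02 339.39   8.  ]]
t 15.15 tcp [397.82 262.74 225.76] open 66.1 F [ 0.41  0.18 -1.52]
 shift cm [ 0.37  1.69 12.57] turn [-0.01 -0.01 -0.04] if turned: [ 0.38  1.6  12.58]
```

View pics/s10.png

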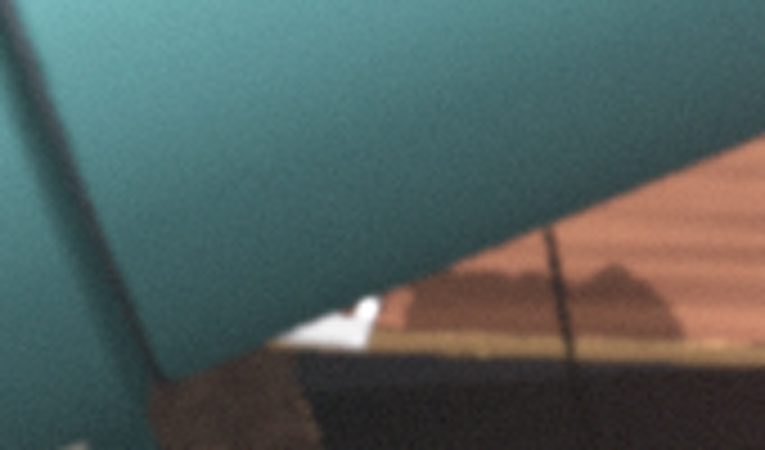

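Run:
```python
from h import *
s=np.load("top0.npy",allow_pickle=True).item()
for u,v in [(204+0,241),(210,244),(257,243),(180,240),(193,246)]: print(u,v,depthpt(s,u,v),atz(s,u,v,146))
go([395,279.8,60],1.506,0)
```

```text
204 241 [482.72 284.42   1.8 ] [469.05 250.65 146.  ]
210 244 [474.85 267.26   0.45] [461.88 234.96 146.  ]
257 243 [480.45 134.03   8.77] [467.6  116.33 146.  ]
180 240 [470.35 312.77 141.77] [469.95 311.58 146.  ]
193 246 [465.91 308.56  24.61] [455.67 277.56 146.  ]
t 15.2 tcp [397.8  262.95 225.84] open 66.4 F [0.21 0.45 0.03]
 shift cm [ 0.35  1.77 16.57] turn [-0.01 -0.01 -0.04] if turned: [ 0.39  1.66 16.58]
```

Call:
{"fn": "drive_tool", "kwargs": {
  "increments": [
    [0.2, 0.8, 1.5, -0.01, -0.01, -0.04],
    [0.2, 0.8, 2.5, 0, 0, 0],
    [0, 0.1, 2.5, 0, 0, 0],
    [0, 0, 2.5, 0, 0, 0],
    [0, 0, 2.5, 0, 0, 0],
    [0, 0, 2, 0, 0, 0],
    [0, 0, 0, 0, 0, 0],
    [0, 0, 0, 0, 0, 0]
  ]
}}

```text
time: 15.87
tool_pos: [401.4, 279.3, 89.9]
eef_rot: [0.116, 3.128, 0.012]
contact_force: [-0.6, 0.5, 0.5]
opening: 66.2
```

Run:
```python
from h import *
go([395.3,279.8,30],1.506,0)
s=optics.snapshot("wrist"); crop(s,"pics/w11.png",120,60,520,340,2);np.save("w11.npy",s,allow_pickle=True)
```

```text
t 15.87 tcp [401.43 279.31  89.9 ] open 66.2 F [-0.56  0.51  0.5 ]
 shift cm [ 0.68 -0.04  5.98] turn [ 0.01  0.01 -0.01] if turned: [0.61 0.01 5.99]
```

View pics/w11.png

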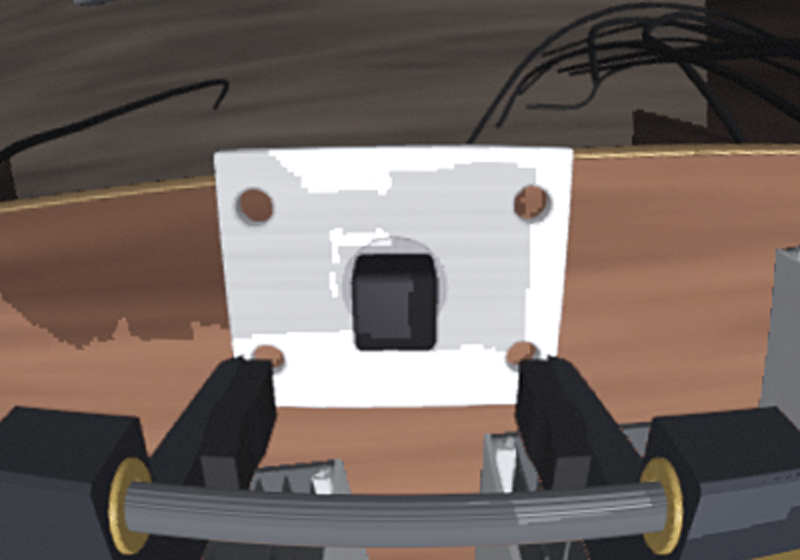

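Call:
{"fn": "drive_tool", "kwargs": {
  "increments": [
    [0.35, 0, 0, 0.01, 0.01, -0.01],
    [0.3, 0, 1.4, 0, 0, 0],
    [0, 0, 1.4, 0, 0, 0],
    [0, 0, 1.4, 0, 0, 0],
    [0, 0, 1.2, 0, 0, 0],
    [0, 0, 0.2, 0, 0, 0],
    [0, 0, 0, 0, 0, 0],
    [0, 0, 0, 0, 0, 0]
  ]
}}

```text
time: 16.58
tool_pos: [404.0, 285.4, 46.0]
eef_rot: [0.097, 3.123, 0.013]
contact_force: [-0.7, -0.1, 1.0]
opening: 65.9
```

Run:
```python
from h import *
go([395.3,279.8,30],1.506,0)
s=optics.snapshot("wrist"); crop(s,"pics/w12.png",120,60,520,340,2);np.save("w12.npy",s,allow_pickle=True)
```

```text
t 16.58 tcp [404.   285.37  46.05] open 65.9 F [-0.7  -0.13  0.97]
 shift cm [ 0.86 -0.62  1.58] turn [0.01 0.02 0.  ] if turned: [ 0.83 -0.61  1.6 ]
```

View pics/w12.png

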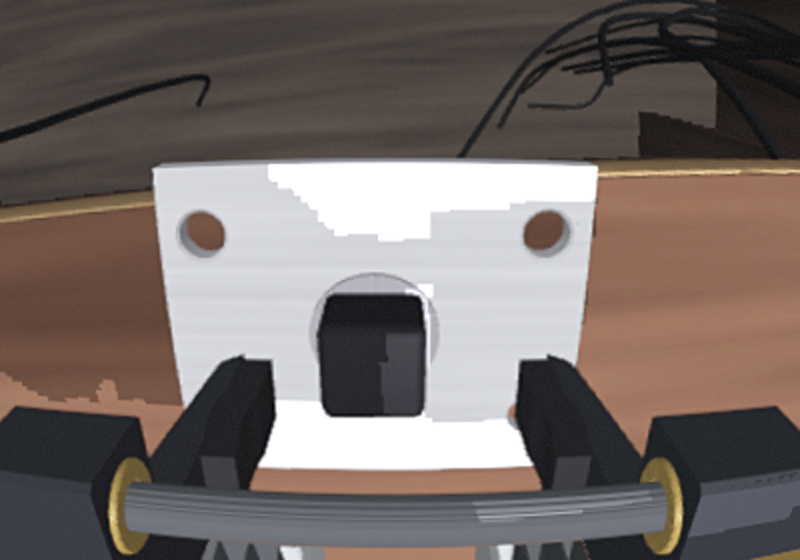

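Call:
{"fn": "drive_tool", "kwargs": {
  "increments": [
    [0.45, -0.35, 0, 0.01, 0.02, 0],
    [0.45, -0.3, 0, 0, 0, 0],
    [0, 0, 0, 0, 0, 0],
    [0, 0, 0, 0, 0, 0],
    [0, 0, 0.5, 0, 0, 0],
    [0, 0, 0.5, 0, 0, 0],
    [0, 0, 0, 0, 0, 0],
    [0, 0, 0, 0, 0, 0]
  ]
}}

```text
time: 17.3
tool_pos: [396.1, 280.4, 39.0]
eef_rot: [0.097, 3.139, 0.003]
contact_force: [0.2, 0.8, 0.1]
opening: 66.4
```

Run:
```python
from h import *
go([395.3,279.8,30],1.506,0)
```

```text
t 17.3 tcp [396.06 280.36  39.04] open 66.4 F [0.21 0.77 0.09]
 shift cm [ 0.07 -0.06  0.9 ] turn [0. 0. 0.] if turned: [ 0.07 -0.06  0.9 ]
```

Call:
{"fn": "drive_tool", "kwargs": {
  "increments": [
    [0.05, -0.05, 0.4, 0, 0, 0],
    [0, 0, 0.4, 0, 0, 0],
    [0, 0, 0, 0, 0, 0],
    [0, 0, 0, 0, 0, 0],
    [0, 0, 0, 0, 0, 0],
    [0, 0, 0, 0, 0, 0],
    [0, 0, 0, 0, 0, 0],
    [0, 0, 0, 0, 0, 0]
  ]
}}

```text
time: 17.97
tool_pos: [395.0, 279.5, 29.2]
eef_rot: [-0.097, -3.139, -0.001]
contact_force: [-0.8, 0.1, 0.5]
opening: 66.1
```

Run:
```python
from h import *
go([395.3,279.8,30],1.506,0)
```

```text
t 17.97 tcp [394.96 279.55  29.18] open 66.1 F [-0.79  0.14  0.47]
 shift cm [-0.03  0.03 -0.08] turn [ 0. -0.  0.] if turned: [-0.03  0.03 -0.08]
```

Call:
{"fn": "drive_tool", "kwargs": {
  "increments": [
    [0, 0, -0.05, 0, 0, 0],
    [0, 0, 0, 0, 0, 0],
    [0, 0, 0, 0, 0, 0],
    [0, 0, 0, 0, 0, 0],
    [0, 0, 0, 0, 0, 0],
    [0, 0, 0, 0, 0, 0],
    [0, 0, 0, 0, 0, 0],
    [0, 0, 0, 0, 0, 0]
  ],
  "fingers": 0,
  "grip_force": 45
}}

```text
time: 18.63
tool_pos: [395.4, 279.9, 30.4]
eef_rot: [0.097, 3.14, 0.002]
contact_force: [1.4, 0.2, 0.0]
opening: 27.7
```

Call:
{"fn": "drive_tool", "kwargs": {
  "increments": [
    [0, 0, 0, 0, 0, 0],
    [0, 0, 0, 0, 0, 0],
    [0, 0, -0.5, 0, 0, 0],
    [0, 0, -1, 0, 0, 0],
    [0, 0, -1, 0, 0, 0],
    [0, 0, -1, 0, 0, 0],
    [0, 0, -1, 0, 0, 0],
    [0, 0, 0, 0, 0, 0]
  ]
}}

```text
time: 19.3
tool_pos: [393.5, 278.5, 78.3]
eef_rot: [-0.097, -3.136, 0.002]
contact_force: [0.9, 0.3, -2.3]
opening: 27.6
```

Run:
```python
from h import *
go([395.3,279.8,180],1.506,0)
s=optics.snapshot("wrist"); crop(s,"pics/w13.png",120,60,520,340,2);np.save("w13.npy",s,allow_pickle=True)
```

```text
t 19.3 tcp [393.46 278.54  78.27] open 27.6 F [ 0.92  0.28 -2.31]
 shift cm [ -0.14   0.12 -10.17] turn [-0. -0.  0.] if turned: [ -0.18   0.14 -10.17]
```

View pics/w13.png

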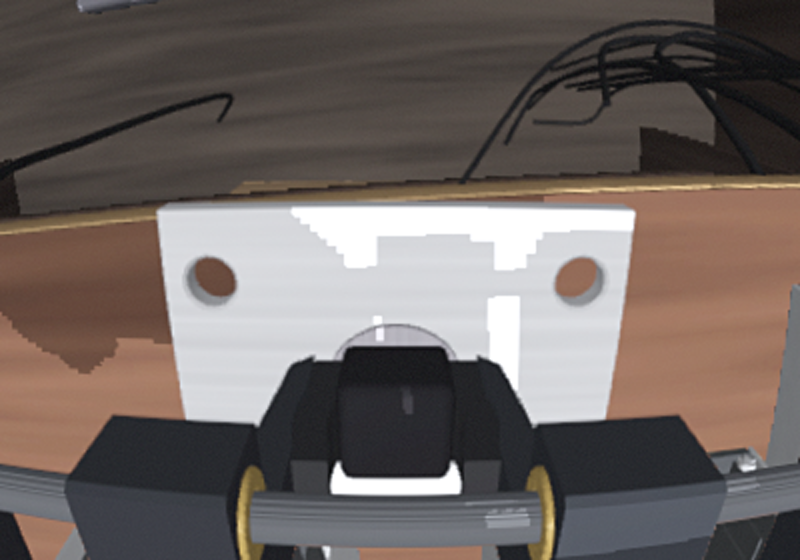

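Run:
```python
from h import *
s=np.load("w13.npy",allow_pickle=True).item()
p,r,_=pose()
for pt in [(212,278),(578,279)]:
    a=atz(s,120+(pt[0]+.5)/2-.5,60+(pt[1]+.5)/2-.5,p[2]-22.4,True); print(a, r.inv().apply(a-p))
```

```text
[359.29 231.48  55.26] [ 30.91 -48.91  22.6 ]
[365.54 328.59  55.26] [30.7  48.4  22.44]
```

Call:
{"fn": "drive_tool", "kwargs": {
  "increments": [
    [0, 0, -2, 0, 0, 0],
    [0, 0, -2.6, 0, 0, 0],
    [0, 0, -2.6, 0, 0, 0],
    [0, 0, -2.6, 0, 0, 0],
    [0, 0, -2.6, 0, 0, 0],
    [0, 0, -1, 0, 0, -0.05],
    [0, 0, 0, 0, 0, -0.05],
    [0, 0, 0, 0, 0, -0.05]
  ],
  "grip_force": 60
}}

```text
time: 20.02
tool_pos: [391.2, 276.9, 216.7]
eef_rot: [0.146, -3.131, 0.005]
contact_force: [-0.2, 0.7, -3.1]
opening: 27.5
```

Run:
```python
from h import *
go([509.1,-96.7,210],1.652,0)
```

```text
t 20.02 tcp [391.16 276.89 216.7 ] open 27.5 F [-0.18  0.68 -3.07]
 shift cm [ -8.28 -38.29   0.72] turn [-0.   -0.01  0.01] if turned: [ -8.72 -38.19   0.67]
```

Call:
{"fn": "drive_tool", "kwargs": {
  "increments": [
    [-0.4, -1.8, 0, 0, 0, 0],
    [-0.7, -3.2, 0, 0, 0, 0],
    [-0.7, -3.2, 0, 0, 0, 0],
    [-0.7, -3.2, 0, 0, 0, 0],
    [-0.7, -3.2, 0, 0, 0, 0],
    [-0.7, -3.2, 0, 0, 0, 0],
    [-0.7, -3.2, 0, 0, 0, 0],
    [-0.7, -3.2, 0, 0, 0, 0]
  ]
}}

```text
time: 20.68
tool_pos: [467.3, 37.9, 216.5]
eef_rot: [0.169, -3.131, -0.002]
contact_force: [0.9, 0.1, -2.7]
opening: 27.7
```

Run:
```python
from h import *
go([509.1,-96.7,150],1.652,0)
```

```text
t 20.68 tcp [467.34  37.91 216.51] open 27.7 F [ 0.9   0.14 -2.73]
 shift cm [ -2.74 -13.84   6.61] turn [ 0.   -0.01  0.03] if turned: [ -3.07 -13.75   6.65]
```

Call:
{"fn": "drive_tool", "kwargs": {
  "increments": [
    [-0.6, -2.8, 0.8, 0, 0, 0.03],
    [-0.6, -2.8, 1, 0, 0, 0],
    [-0.6, -2.8, 1, 0, 0, 0],
    [-0.6, -2.4, 1, 0, 0, 0],
    [-0.3, -1.2, 1, 0, 0, 0],
    [-0.1, -0.6, 0.8, 0, 0, 0],
    [0, 0, 0, 0, 0, 0],
    [0, 0, 0, 0, 0, 0]
  ]
}}

```text
time: 21.35
tool_pos: [506.2, -97.0, 156.7]
eef_rot: [0.106, -3.135, -0.002]
contact_force: [0.2, -0.2, -2.9]
opening: 27.7
```

Run:
```python
from h import *
go([509.1,-96.7,100],1.652,0)
s=optics.snapshot("wrist"); crop(s,"pics/w14.png",120,60,520,340,2);np.save("w14.npy",s,allow_pickle=True)
s=optics.snapshot("top"); crop(s,"pics/t14.png",270,150,470,300,4)
```

```text
t 21.35 tcp [506.23 -97.01 156.71] open 27.7 F [ 0.25 -0.19 -2.91]
 shift cm [-0.32  0.    5.67] turn [ 0.   -0.01 -0.01] if turned: [-0.29  0.01  5.67]
```

View pics/w14.png

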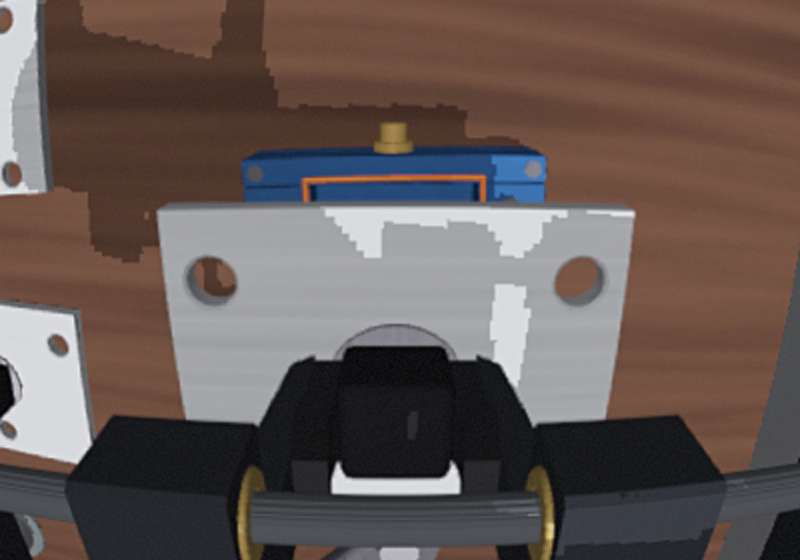

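View pics/t14.png

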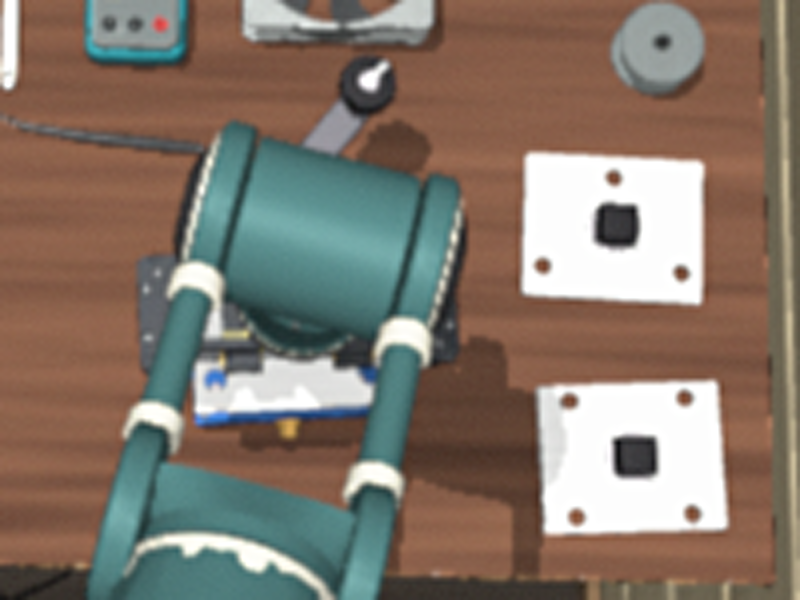

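Call:
{"fn": "drive_tool", "kwargs": {
  "increments": [
    [-0.35, 0, 1, 0, 0, -0.01],
    [0, 0, 1.2, 0, 0, 0],
    [0, 0, 1.2, 0, 0, 0],
    [0, 0, 1.2, 0, 0, 0],
    [0, 0, 1.0, 0, 0, 0],
    [0, 0, 0.5, 0, 0, 0],
    [0, 0, 0, 0, 0, 0],
    [0, 0, 0, 0, 0, 0]
  ]
}}

```text
time: 22.12
tool_pos: [511.0, -89.9, 92.4]
eef_rot: [0.14, -3.138, -0.002]
contact_force: [0.0, 0.7, -2.3]
opening: 27.7
```

Run:
```python
from h import *
go([509.9,-96.7,86],1.652,0)
s=optics.snapshot("wrist"); crop(s,"pics/w15.png",120,60,520,340,2);np.save("w15.npy",s,allow_pickle=True)
```

```text
t 22.12 tcp [511.02 -89.93  92.37] open 27.7 F [ 0.02  0.74 -2.32]
 shift cm [ 0.17 -0.66  0.64] turn [ 0.   -0.    0.01] if turned: [ 0.17 -0.67  0.64]
```

View pics/w15.png

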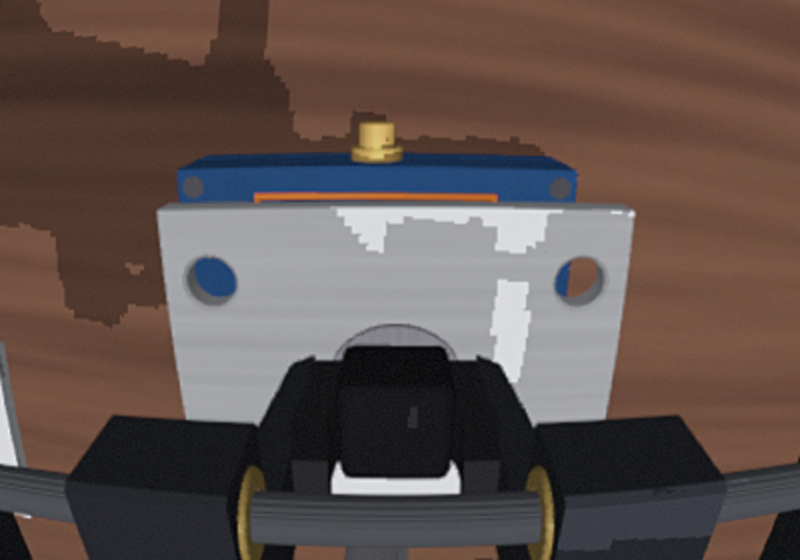

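Call:
{"fn": "drive_tool", "kwargs": {
  "increments": [
    [0.1, -0.35, 0, 0, 0, 0.01],
    [0.05, -0.3, 0, 0, 0, 0],
    [0, 0, 0, 0, 0, 0],
    [0, 0, 0, 0, 0, 0],
    [0, 0, 0.3, 0, 0, 0],
    [0, 0, 0.2, 0, 0, 0],
    [0, 0, 0, 0, 0, 0],
    [0, 0, 0, 0, 0, 0]
  ]
}}

```text
time: 22.83
tool_pos: [512.5, -98.4, 90.3]
eef_rot: [-0.121, 3.133, -0.001]
contact_force: [1.1, 0.5, -2.2]
opening: 27.6
```

Run:
```python
from h import *
go([509.9,-96.7,86],1.652,0)
s=optics.snapshot("wrist"); crop(s,"pics/w16.png",120,60,520,340,2);np.save("w16.npy",s,allow_pickle=True)
p,r,_=pose()
# predicted stud tips in the image, chamber at (509.1,-96.7) yaw .081
c=np.array([509.1,-96.7,0]); A=R.from_rotvec([0,0,.081])
for q in [(-30,-49,49),(-30,49,49)]: print("stud",(proj(s,[c+A.apply(q)],True)-[120,60])*2)
```

```text
t 22.83 tcp [512.52 -98.42  90.29] open 27.6 F [ 1.12  0.54 -2.18]
 shift cm [0.25 0.19 0.43] turn [-0.    0.01 -0.  ] if turned: [0.25 0.19 0.43]
stud [[233.74 249.8 ]]
stud [[569.91 248.8 ]]
```

View pics/w16.png

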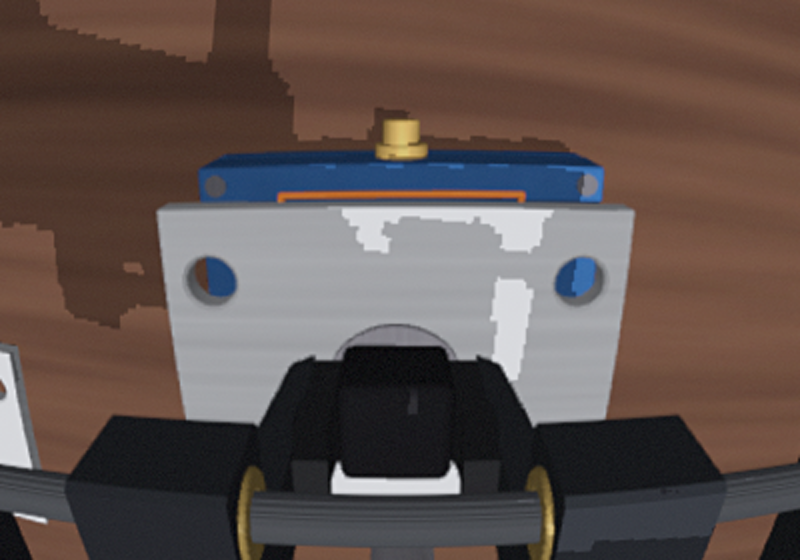

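Call:
{"fn": "drive_tool", "kwargs": {
  "increments": [
    [0.25, 0.2, 0, 0, 0.01, 0],
    [0, 0, 0, 0, 0, 0],
    [0, 0, 0, 0, 0, 0],
    [0, 0, 0, 0, 0, 0],
    [0, 0, 0, 0, 0, 0],
    [0, 0, 0.2, 0, 0, 0],
    [0, 0, 0, 0, 0, 0],
    [0, 0, 0, 0, 0, 0]
  ]
}}

```text
time: 23.55
tool_pos: [509.5, -96.1, 88.0]
eef_rot: [0.122, -3.134, 0.001]
contact_force: [-0.9, -0.2, -2.8]
opening: 27.3
```

Run:
```python
from h import *
go([509.9,-96.7,86],1.652,0)
```

```text
t 23.55 tcp [509.49 -96.09  87.96] open 27.3 F [-0.88 -0.22 -2.84]
 shift cm [-0.04 -0.06  0.2 ] turn [-0.   -0.01 -0.  ] if turned: [-0.04 -0.06  0.2 ]
```

Call:
{"fn": "drive_tool", "kwargs": {
  "increments": [
    [-0.04, -0.06, 0.2, 0, -0.005, 0],
    [0, 0, 0.2, 0, 0, 0],
    [0, 0, 0.2, 0, 0, 0],
    [0, 0, 0.2, 0, 0, 0],
    [0, 0, 0.1, 0, 0, 0],
    [0, 0, 0, 0, 0, 0],
    [0, 0, 0, 0, 0, 0],
    [0, 0, 0, 0, 0, 0]
  ]
}}

```text
time: 24.22
tool_pos: [509.6, -96.8, 77.5]
eef_rot: [0.122, -3.138, 0.0]
contact_force: [-0.0, 0.6, -3.6]
opening: 27.6
```

Run:
```python
from h import *
go([509.9,-96.7,76],1.652,0)
s=optics.snapshot("wrist"); crop(s,"pics/w17.png",120,60,520,340,2);np.save("w17.npy",s,allow_pickle=True)
```

```text
t 24.22 tcp [509.62 -96.77  77.49] open 27.6 F [-0.05  0.65 -3.56]
 shift cm [-0.03  0.    0.15] turn [-0. -0. -0.] if turned: [-0.03  0.    0.15]
```

View pics/w17.png

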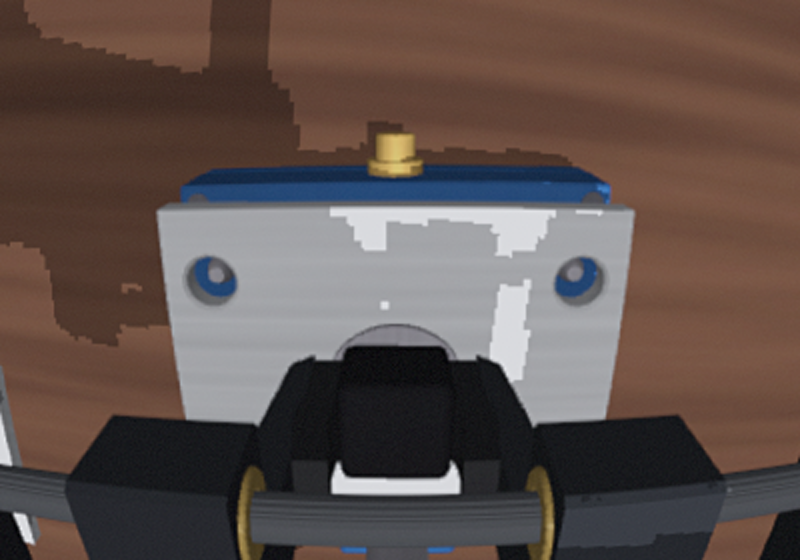

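Call:
{"fn": "drive_tool", "kwargs": {
  "increments": [
    [-0.03, 0, 0.2, 0, 0, 0],
    [0, 0, 0.2, 0, 0, 0],
    [0, 0, 0.2, 0, 0, 0],
    [0, 0, 0.2, 0, 0, 0],
    [0, 0, 0.2, 0, 0, 0],
    [0, 0, 0.1, 0, 0, 0],
    [0, 0, 0, 0, 0, 0],
    [0, 0, 0, 0, 0, 0]
  ]
}}

```text
time: 24.93
tool_pos: [510.2, -96.7, 65.4]
eef_rot: [0.122, -3.139, 0.001]
contact_force: [-0.7, -0.5, -3.8]
opening: 27.4
```

Run:
```python
from h import *
go([509.9,-96.7,62.4],1.652,0)
s=optics.snapshot("wrist"); crop(s,"pics/w18.png",120,60,520,340,2);np.save("w18.npy",s,allow_pickle=True)
```

```text
t 24.93 tcp [510.16 -96.74  65.44] open 27.4 F [-0.72 -0.51 -3.81]
 shift cm [0.03 0.01 0.3 ] turn [-0. -0. -0.] if turned: [0.03 0.01 0.3 ]
```

View pics/w18.png

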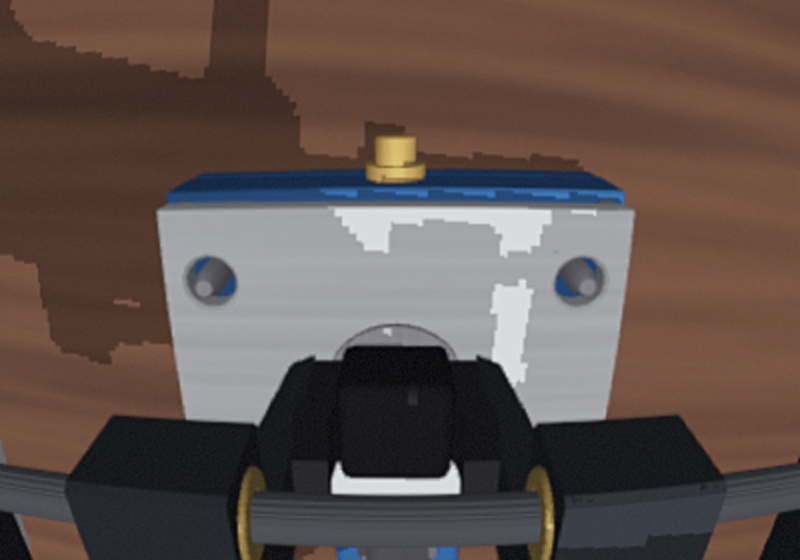

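Call:
{"fn": "drive_tool", "kwargs": {
  "increments": [
    [0.03, 0, 0.1, 0, 0, 0],
    [0, 0, 0.1, 0, 0, 0],
    [0, 0, 0.1, 0, 0, 0],
    [0, 0, 0, 0, 0, 0],
    [0, 0, 0, 0, 0, 0],
    [0, 0, 0, 0, 0, 0],
    [0, 0, 0, 0, 0, 0],
    [0, 0, 0, 0, 0, 0]
  ]
}}

```text
time: 25.65
tool_pos: [510.2, -96.9, 62.5]
eef_rot: [-0.122, 3.139, -0.001]
contact_force: [0.6, 0.2, -3.3]
opening: 27.5
```

Call:
{"fn": "drive_tool", "kwargs": {
  "increments": [
    [0, 0, 0, 0, 0, 0],
    [0, 0, 0, 0, 0, 0],
    [0, 0, 0, 0, 0, 0],
    [0, 0, 0, 0, 0, 0],
    [0, 0, 0, 0, 0, 0],
    [0, 0, 0, 0, 0, 0],
    [0, 0, 0, 0, 0, 0],
    [0, 0, 0, 0, 0, 0]
  ],
  "fingers": 70
}}

```text
time: 26.32
tool_pos: [513.1, -97.6, 65.4]
eef_rot: [-0.122, 3.133, -0.004]
contact_force: [-0.1, -0.2, -0.6]
opening: 61.6
```

Call:
{"fn": "drive_tool", "kwargs": {
  "increments": [
    [0, 0, -0.5, 0, 0, 0],
    [0, 0, -2, 0, 0, 0],
    [0, 0, -3, 0, 0, 0],
    [0, 0, -3, 0, 0, 0],
    [0, 0, -3, 0, 0, 0],
    [0, 0, -3, 0, 0, 0],
    [0, 0, 0, 0, 0, 0],
    [0, 0, 0, 0, 0, 0]
  ]
}}

```text
time: 26.98
tool_pos: [509.7, -96.7, 216.6]
eef_rot: [-0.122, 3.139, -0.001]
contact_force: [-0.6, -0.2, -1.0]
opening: 62.1
```

Run:
```python
from h import *
go([509.9,-96.7,62.4],1.652,0)
s=optics.snapshot("wrist"); crop(s,"pics/w19.png",120,20,520,300,2);np.save("w19.npy",s,allow_pickle=True)
```

```text
t 26.98 tcp [509.73 -96.7  216.57] open 62.1 F [-0.63 -0.18 -0.99]
 shift cm [-0.01  0.01 15.42] turn [-0.  0. -0.] if turned: [-0.02 -0.   15.42]
```

View pics/w19.png

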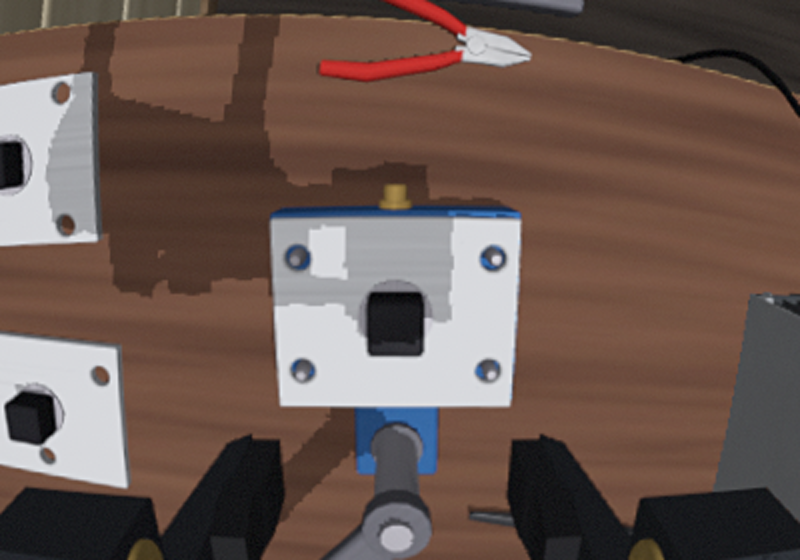

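Run:
```python
from h import *
s=np.load("w19.npy",allow_pickle=True).item()
quad(s,[(494,257),(299,257),(303,370),(488,370)],120,20,2,40)
go([669.8,-144.7,235],.91,0)
```

```text
centre [509.76 -96.78  40.  ] yaw 1.6488443173011922 sides [97.7, 60.4, 97.8, 60.4]
t 27.03 tcp [510.43 -96.88 217.09] open 62.0 F [ 0.73 -0.18  1.86]
 shift cm [-15.52  -6.01  -1.76] turn [-0.    0.    0.74] if turned: [-15.52   6.01  -1.79]
```

Call:
{"fn": "drive_tool", "kwargs": {
  "increments": [
    [-3, -1.2, -0.8, 0, 0, 0],
    [-3.1, -1.2, -0.6, 0, 0, 0],
    [-3.1, -1.2, -0.2, 0, 0, 0],
    [-3.1, -1.2, 0, 0, 0, 0],
    [-2.5, -1, 0, 0, 0, 0],
    [0, 0, 0, 0, 0, 0.1],
    [0, 0, 0, 0, 0, 0.11],
    [0, 0, 0, 0, 0, 0.11]
  ]
}}

```text
time: 27.7
tool_pos: [659.8, -142.9, 214.1]
eef_rot: [-0.393, -3.093, -0.004]
contact_force: [0.4, 0.1, 0.4]
opening: 61.5
```

Call:
{"fn": "drive_tool", "kwargs": {
  "increments": [
    [0, 0, 0, 0, 0, 0.11],
    [0, 0, 0, 0, 0, 0.11],
    [0, 0, 0, 0, 0, 0.1],
    [0, 0, 0, 0, 0, 0.1],
    [0, 0, 0, 0, 0, 0],
    [0, 0, 0, 0, 0, 0],
    [0, 0, 0, 0, 0, 0],
    [0, 0, 0, 0, 0, 0]
  ]
}}

```text
time: 28.37
tool_pos: [653.2, -141.4, 196.2]
eef_rot: [-1.048, -2.909, 0.008]
contact_force: [-0.2, 0.1, -0.0]
opening: 61.5
```

Run:
```python
from h import *
go([669.8,-144.7,190],.91,0)
s=optics.snapshot("wrist"); crop(s,"pics/w20.png",120,20,520,300,2);np.save("w20.npy",s,allow_pickle=True)
s=optics.snapshot("top"); crop(s,"pics/t20.png",250,100,470,300,3)
```

```text
t 28.37 tcp [ 653.17 -141.43  196.16] open 61.5 F [-0.16  0.08 -0.04]
 shift cm [-1.52  0.82  0.53] turn [-0.02 -0.05 -0.03] if turned: [-1.51  0.76  0.62]
```

View pics/w20.png

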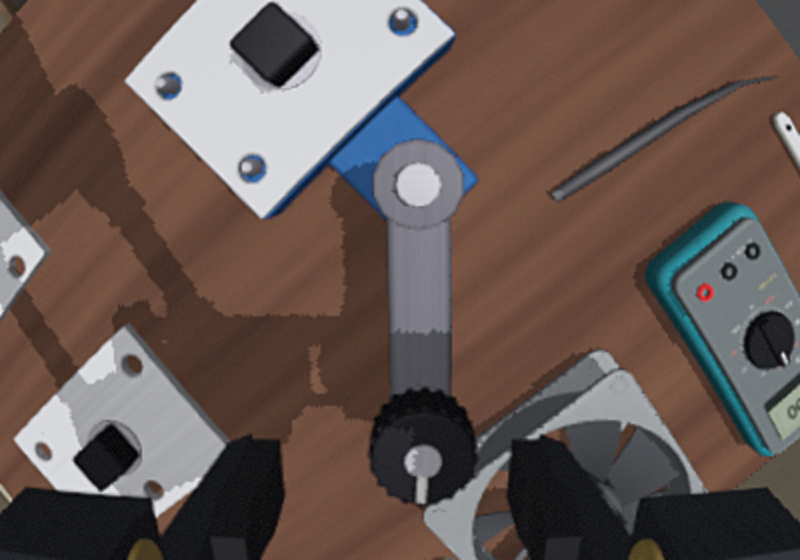

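View pics/t20.png

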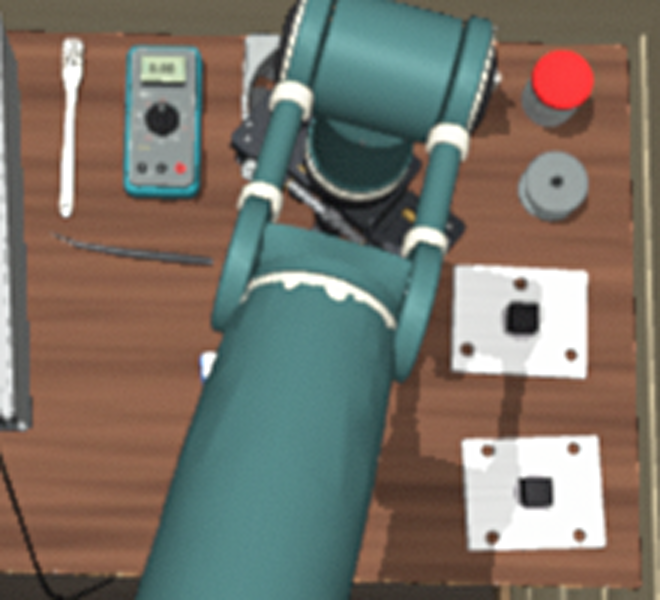

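Run:
```python
from h import *
s=np.load("w20.npy",allow_pickle=True).item()
f=lambda u,v,z:atz(s,120+(u+.5)/2-.5,20+(v+.5)/2-.5,z,True)
print("knob",f(424,448,139),f(424,448,127),"pin",f(423,461,139),"hub",f(419,184,105),f(419,184,110))
```

```text
knob [ 666.05 -142.18  139.  ] [ 670.65 -145.53  127.  ] pin [ 669.66 -145.48  139.  ] hub [598.9  -89.17 105.  ] [598.79 -89.18 110.  ]
```

Call:
{"fn": "drive_tool", "kwargs": {
  "increments": [
    [-0.7, 0.4, 0, -0.02, -0.05, -0.03],
    [-0.7, 0.4, 0, 0, 0, 0],
    [0, 0, 0.5, 0, 0, 0],
    [0, 0, 1, 0, 0, 0],
    [0, 0, 1, 0, 0, 0],
    [0, 0, 0.8, 0, 0, 0],
    [0, 0, 0, 0, 0, 0],
    [0, 0, 0, 0, 0, 0]
  ]
}}

```text
time: 29.13
tool_pos: [670.3, -144.4, 159.6]
eef_rot: [1.018, 2.969, -0.005]
contact_force: [-1.2, 0.8, 0.4]
opening: 61.4
```

Run:
```python
from h import *
go([669.5,-144.5,126],.91,0)
s=optics.snapshot("wrist"); crop(s,"pics/w21.png",120,60,520,340,2)
```

```text
t 29.13 tcp [ 670.26 -144.42  159.57] open 61.4 F [-1.15  0.78  0.44]
 shift cm [ 0.07 -0.05  3.36] turn [-0.  0.  0.] if turned: [ 0.06 -0.05  3.36]
```

View pics/w21.png

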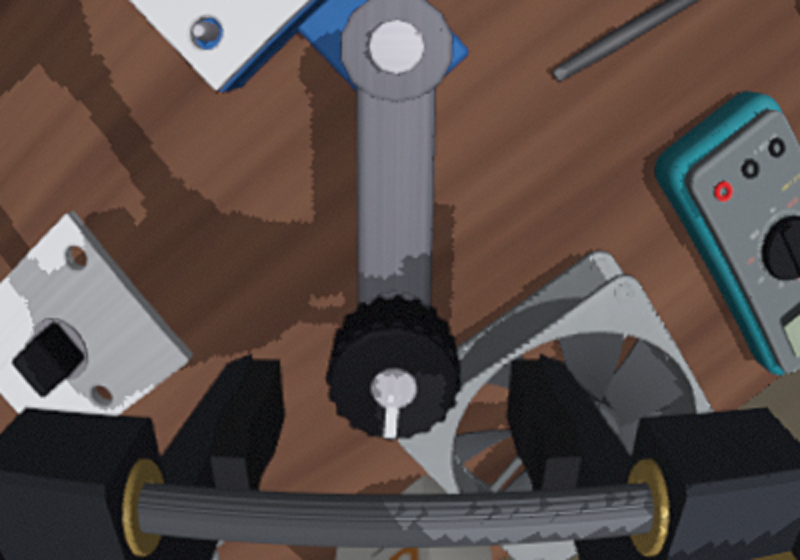

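Call:
{"fn": "drive_tool", "kwargs": {
  "increments": [
    [0.06, -0.05, 0.6, 0, 0, 0],
    [0, 0, 0.7, 0, 0, 0],
    [0, 0, 0.7, 0, 0, 0],
    [0, 0, 0.6, 0, 0, 0],
    [0, 0, 0.3, 0, 0, 0],
    [0, 0, 0, 0, 0, 0],
    [0, 0, 0, 0, 0, 0],
    [0, 0, 0, 0, 0, 0]
  ]
}}

```text
time: 29.85
tool_pos: [669.0, -144.5, 127.1]
eef_rot: [1.019, 2.97, -0.005]
contact_force: [-0.1, 0.7, -0.0]
opening: 61.6
```

Run:
```python
from h import *
go([669.5,-144.5,126],.91,0)
```

```text
t 29.85 tcp [ 668.97 -144.51  127.1 ] open 61.6 F [-0.12  0.68 -0.02]
 shift cm [-0.04  0.03  0.11] turn [-0.  0. -0.] if turned: [-0.04  0.03  0.11]
```

```bash
cat >> h.py <<'E'
HUB=np.array([598.9,-89.3])
def arm(n=8,step=.1):
    p,r,s=pose(); d=p[:2]-HUB; th=np.arctan2(d[1],d[0]); Y=r.as_matrix()[:,1]; yaw=np.arctan2(Y[1],Y[0])
    val=np.pi+2.4+.081-th; val=(val)%(2*np.pi); want=th+np.pi/2
    err=(yaw-want+np.pi)%(2*np.pi)-np.pi
    print("t",round(float(s['time']),2),"arm val",round(val,3),"r",round(float(np.hypot(*d)),1),"z",round(p[2],1),"yaw err",round(err,3),"F",s["contact_force"],"M",s["moment"],"open",round(s["opening"],1),"q6",round(s["qpos"][5],2),"ztool",r.as_matrix()[:,2])
E
python3 -c "from h import *
arm()"
```

```text
t 29.85 arm val 0.007 r 89.2 z 127.1 yaw err 0.007 F [-0.12  0.68 -0.02] M [-0.09  0.04 -0.03] open 61.6 q6 -1.16 ztool [ 0. -0. -1.]
```

Call:
{"fn": "drive_tool", "kwargs": {
  "increments": [
    [0, 0, 0, 0, 0, 0],
    [0, 0, 0, 0, 0, 0],
    [0, 0, 0, 0, 0, 0],
    [0, 0, 0, 0, 0, 0],
    [0, 0, 0, 0, 0, 0],
    [0, 0, 0, 0, 0, 0],
    [0, 0, 0, 0, 0, 0],
    [0, 0, 0, 0, 0, 0]
  ],
  "fingers": 0,
  "grip_force": 20
}}

```text
time: 30.52
tool_pos: [669.8, -144.7, 128.5]
eef_rot: [1.018, 2.968, -0.004]
contact_force: [0.0, 0.7, -0.8]
opening: 35.2
```

Call:
{"fn": "drive_tool", "kwargs": {
  "increments": [
    [0.03, -0.4, 0, 0, 0, 0.05],
    [0.03, -0.7, 0, 0, 0, 0.08],
    [0.04, -0.7, 0, 0, 0, 0.08],
    [0.04, -0.7, 0, 0, 0, 0.08],
    [0.04, -0.7, 0, 0, 0, 0.08],
    [0.04, -0.7, 0, 0, 0, 0.08],
    [0, 0, 0, 0, 0, 0],
    [0, 0, 0, 0, 0, 0]
  ]
}}

```text
time: 31.18
tool_pos: [641.0, -168.6, 128.5]
eef_rot: [1.675, 2.646, 0.002]
contact_force: [2.0, 1.1, -1.6]
opening: 35.2
```

```bash
python3 -c "from h import *
arm()"
```

```text
t 31.18 arm val 0.422 r 89.8 z 128.5 yaw err -0.046 F [ 1.97  1.15 -1.56] M [ 0.03 -0.07 -0.03] open 35.2 q6 -0.74 ztool [ 0.01 -0.   -1.  ]
```

Call:
{"fn": "drive_tool", "kwargs": {
  "increments": [
    [0.04, -0.6, 0, 0, 0, 0.05],
    [0.04, -0.9, 0, 0, 0, 0.09],
    [0.04, -0.9, 0, 0, 0, 0.09],
    [0.04, -0.9, 0, 0, 0, 0.09],
    [0.04, -0.9, 0, 0, 0, 0.09],
    [0.04, -0.9, 0, 0, 0, 0.09],
    [0.04, -0.9, 0, 0, 0, 0.09],
    [0, 0, 0, 0, 0, 0]
  ]
}}

```text
time: 31.85
tool_pos: [587.3, -177.9, 128.5]
eef_rot: [2.374, 2.03, 0.015]
contact_force: [-1.5, 0.1, -1.5]
opening: 35.7
```

```bash
python3 -c "from h import *
arm()"
```

```text
t 31.85 arm val 1.041 r 89.4 z 128.5 yaw err -0.025 F [-1.5   0.14 -1.49] M [-0.05  0.62 -0.01] open 35.7 q6 -0.18 ztool [ 0.02 -0.01 -1.  ]
```

Call:
{"fn": "drive_tool", "kwargs": {
  "increments": [
    [0.04, -0.9, 0, 0, 0, 0.08],
    [0.04, -0.9, 0, 0, 0, 0.09],
    [0.04, -0.9, 0, 0, 0, 0.09],
    [0.04, -0.9, 0, 0, 0, 0.09],
    [0.04, -0.9, 0, 0, 0, 0.09],
    [0.04, -0.9, 0, 0, 0, 0.09],
    [0.04, -0.9, 0, 0, 0, 0.09],
    [0, 0, 0, 0, 0, 0]
  ]
}}

```text
time: 32.52
tool_pos: [535.7, -152.1, 128.5]
eef_rot: [2.873, 1.216, 0.028]
contact_force: [-0.5, -0.5, -1.4]
opening: 35.2
```

```bash
python3 -c "from h import *
arm()"
```

```text
t 32.52 arm val 1.698 r 89.1 z 128.5 yaw err 0.018 F [-0.49 -0.49 -1.43] M [ 0.2   0.77 -0.1 ] open 35.2 q6 0.45 ztool [ 0.03 -0.01 -1.  ]
```

Call:
{"fn": "drive_tool", "kwargs": {
  "increments": [
    [0.04, -0.8, 0, 0, 0, 0.09],
    [0.04, -0.9, 0, 0, 0, 0.1],
    [0.04, -0.9, 0, 0, 0, 0.1],
    [0.04, -0.9, 0, 0, 0, 0.1],
    [0.04, -0.9, 0, 0, 0, 0.1],
    [0.04, -0.9, 0, 0, 0, 0.1],
    [0.03, -0.6, 0, 0, 0, 0.07],
    [0, 0, 0, 0, 0, 0]
  ]
}}

```text
time: 33.18
tool_pos: [510.7, -101.6, 128.5]
eef_rot: [3.113, 0.247, 0.032]
contact_force: [-1.9, 1.5, 0.4]
opening: 35.6
```

```bash
python3 -c "from h import *
arm()"
```

```text
t 33.18 arm val 2.342 r 89.0 z 128.5 yaw err 0.02 F [-1.91  1.48  0.43] M [ 0.34  0.59 -0.05] open 35.6 q6 1.18 ztool [ 0.02 -0.02 -1.  ]
```

Push to the stop.

Call:
{"fn": "drive_tool", "kwargs": {
  "increments": [
    [0, -0.3, 0, 0, 0, 0.03],
    [0, -0.4, 0, 0, 0, 0.03],
    [0, -0.4, 0, 0, 0, 0.02],
    [0, -0.3, 0, 0, 0, 0],
    [0, 0, 0, 0, 0, 0],
    [0, 0, 0, 0, 0, 0],
    [0, 0, 0, 0, 0, 0],
    [0, 0, 0, 0, 0, 0]
  ]
}}

```text
time: 33.85
tool_pos: [510.2, -96.6, 128.4]
eef_rot: [3.103, 0.192, 0.023]
contact_force: [-2.7, -1.5, 1.3]
opening: 35.5
```

```bash
python3 -c "from h import *
arm()
go([509.5,-96.6,126],-1.49)"
```

```text
t 33.85 arm val 2.398 r 89.0 z 128.4 yaw err 0.041 F [-2.66 -1.51  1.26] M [ 0.19  0.65 -0.05] open 35.5 q6 1.25 ztool [ 0.02 -0.03 -1.  ]
t 33.85 tcp [510.24 -96.64 128.43] open 35.5 F [-2.66 -1.51  1.26]
 shift cm [-0.08 -0.02  0.24] turn [ 0.03 -0.01  0.04] if turned: [-0.07 -0.01  0.24]
```

Call:
{"fn": "drive_tool", "kwargs": {
  "increments": [
    [0, 0, 0.01, 0, 0, 0.08],
    [0, 0, 0.01, 0, 0, 0.12],
    [0, 0, 0.01, 0, 0, 0.12],
    [0, 0, 0.01, 0, 0, 0.12],
    [0, 0, 0.01, 0, 0, 0.12],
    [0, 0, 0.01, 0, 0, 0.12],
    [0, 0, 0.01, 0, 0, 0.12],
    [0, 0, 0, 0, 0, 0]
  ],
  "grip_force": 35
}}

```text
time: 34.52
tool_pos: [510.1, -96.6, 127.6]
eef_rot: [2.929, -1.063, 0.038]
contact_force: [-2.3, -1.2, 0.8]
opening: 34.4
```

```bash
python3 -c "from h import *
arm()
go([509.5,-96.6,127],-1.49)"
```

```text
t 34.52 arm val 2.399 r 89.1 z 127.6 yaw err -0.778 F [-2.35 -1.17  0.8 ] M [ 0.1   0.48 -0.06] open 34.4 q6 2.07 ztool [ 0.01 -0.03 -1.  ]
t 34.52 tcp [510.14 -96.55 127.61] open 34.4 F [-2.35 -1.17  0.8 ]
 shift cm [-0.05  0.04  0.06] turn [ 0.03 -0.02 -0.78] if turned: [-0.06 -0.    0.06]
```

Call:
{"fn": "drive_tool", "kwargs": {
  "increments": [
    [0, 0, 0.01, 0, 0, 0.1],
    [0, 0, 0.01, 0, 0, 0.12],
    [0, 0, 0.01, 0, 0, 0.1],
    [0, 0, 0, 0, 0, 0],
    [0, 0, 0, 0, 0, 0],
    [0, 0, 0, 0, 0, 0],
    [0, 0, 0, 0, 0, 0],
    [0, 0, 0, 0, 0, 0]
  ]
}}

```text
time: 35.18
tool_pos: [510.0, -96.7, 127.3]
eef_rot: [2.742, -1.485, 0.042]
contact_force: [-2.8, -0.4, 1.1]
opening: 34.7
```

Call:
{"fn": "drive_tool", "kwargs": {
  "increments": [
    [0, 0, 0, 0, 0, 0],
    [0, 0, 0, 0, 0, 0],
    [0, 0, 0, 0, 0, 0],
    [0, 0, 0, 0, 0, 0],
    [0, 0, 0, 0.03, -0.02, 0],
    [0, 0, 0, 0, 0, -0.08],
    [0, 0, 0, 0, 0, -0.12],
    [0, 0, 0, 0, 0, -0.12]
  ],
  "fingers": 62
}}

```text
time: 35.85
tool_pos: [514.8, -96.2, 129.4]
eef_rot: [-2.961, 1.008, -0.056]
contact_force: [0.4, 0.5, 0.8]
opening: 54.4
```

```bash
python3 -c "from h import *
arm()
go([509.2,-96.7,128],-1.49)"
```

```text
t 35.85 arm val 2.399 r 84.4 z 129.4 yaw err -0.738 F [0.39 0.46 0.79] M [-0.02  0.17 -0.05] open 54.4 q6 1.98 ztool [ 0.04  0.   -1.  ]
t 35.85 tcp [514.8  -96.22 129.38] open 54.4 F [0.39 0.46 0.79]
 shift cm [-0.42  0.38  0.12] turn [-0.01 -0.04 -0.74] if turned: [-0.56  0.    0.14]
```

Call:
{"fn": "drive_tool", "kwargs": {
  "increments": [
    [-0.4, 0.35, 0.1, -0.01, -0.04, 0],
    [0, 0, 0, 0, 0, -0.12],
    [0, 0, 0, 0, 0, -0.12],
    [0, 0, 0, 0, 0, -0.12],
    [0, 0, 0, 0, 0, -0.12],
    [0, 0, 0, 0, 0, -0.12],
    [0, 0, 0, 0, 0, -0.12],
    [0, 0, 0, 0, 0, -0.12]
  ]
}}

```text
time: 36.52
tool_pos: [512.9, -96.6, 129.8]
eef_rot: [-3.105, -0.347, -0.013]
contact_force: [0.2, 1.2, 0.4]
opening: 55.0
```

```bash
python3 -c "from h import *
arm()
go([509.2,-96.7,128],-1.49)"
```

```text
t 36.52 arm val 2.396 r 86.3 z 129.8 yaw err 0.137 F [0.23 1.24 0.41] M [-0.02  0.13  0.08] open 55.0 q6 1.09 ztool [ 0.01  0.02 -1.  ]
t 36.52 tcp [512.9  -96.64 129.82] open 55.0 F [0.23 1.24 0.41]
 shift cm [-0.36 -0.07  0.18] turn [-0.02 -0.01  0.14] if turned: [-0.37 -0.02  0.18]
```

Call:
{"fn": "drive_tool", "kwargs": {
  "increments": [
    [-0.35, -0.1, 0.1, -0.02, -0.01, -0.1],
    [0, 0, 0, 0, 0, -0.12],
    [0, 0, 0, 0, 0, -0.12],
    [0, 0, 0, 0, 0, -0.12],
    [0, 0, 0, 0, 0, -0.12],
    [0, 0, 0, 0, 0, -0.12],
    [0, 0, 0, 0, 0, -0.12],
    [0, 0, 0, 0, 0, -0.12]
  ]
}}

```text
time: 37.18
tool_pos: [512.8, -96.3, 130.4]
eef_rot: [2.581, 1.773, 0.008]
contact_force: [0.1, -1.1, 0.6]
opening: 54.8
```

```bash
python3 -c "from h import *
arm()
go([509.2,-96.7,128],-.5)"
```

```text
t 37.18 arm val 2.4 r 86.4 z 130.4 yaw err 1.123 F [ 0.08 -1.12  0.63] M [-0.1   0.12 -0.01] open 54.8 q6 0.14 ztool [ 0.01 -0.01 -1.  ]
t 37.18 tcp [512.81 -96.28 130.43] open 54.8 F [ 0.08 -1.12  0.63]
 shift cm [-0.17 -0.32  0.24] turn [0.01 0.   0.13] if turned: [-0.21 -0.3   0.24]
```

Call:
{"fn": "drive_tool", "kwargs": {
  "increments": [
    [-0.15, -0.3, 0.1, 0.01, 0, -0.12],
    [0, 0, 0, 0, 0, -0.12],
    [0, 0, 0, 0, 0, -0.12],
    [0, 0, 0, 0, 0, -0.12],
    [0, 0, 0, 0, 0, -0.12],
    [0, 0, 0, 0, 0, -0.12],
    [0, 0, 0, 0, 0, -0.12],
    [0, 0, 0, 0, 0, -0.12]
  ]
}}

```text
time: 37.85
tool_pos: [513.0, -96.4, 131.0]
eef_rot: [1.416, 2.795, 0.002]
contact_force: [1.0, 1.3, 0.4]
opening: 54.8
```

```bash
python3 -c "from h import *
arm()
go([509.2,-96.7,128],.65)"
```

```text
t 37.85 arm val 2.399 r 86.2 z 131.0 yaw err 2.121 F [1.02 1.27 0.35] M [-0.09  0.02 -0.02] open 54.8 q6 -0.86 ztool [ 0.01 -0.   -1.  ]
t 37.85 tcp [513.02 -96.4  131.04] open 54.8 F [1.02 1.27 0.35]
 shift cm [ 0.2  -0.33  0.3 ] turn [ 0.    0.01 -0.02] if turned: [ 0.21 -0.32  0.3 ]
```

Call:
{"fn": "drive_tool", "kwargs": {
  "increments": [
    [0.2, -0.3, 0.2, 0, 0, -0.12],
    [0, 0, 0, 0, 0, -0.12],
    [0, 0, 0, 0, 0, -0.12],
    [0, 0, 0, 0, 0, -0.12],
    [0, 0, 0, 0, 0, -0.12],
    [0, 0, 0, 0, 0, -0.12],
    [0, 0, 0, 0, 0, -0.12],
    [0, 0, 0, 0, 0, -0.12]
  ]
}}

```text
time: 38.52
tool_pos: [512.9, -96.4, 130.6]
eef_rot: [-0.096, 3.124, -0.006]
contact_force: [0.3, -0.4, -1.0]
opening: 54.7
```

Call:
{"fn": "drive_tool", "kwargs": {
  "increments": [
    [0.2, -0.1, 0.1, 0, 0, -0.12],
    [0, 0, 0, 0, 0, -0.12],
    [0, 0, 0, 0, 0, -0.12],
    [0, 0, 0, 0, 0, -0.1],
    [0, 0, 0, 0, 0, 0],
    [0, 0, 0, 0, 0, 0],
    [0, 0, 0, 0, 0, 0],
    [0, 0, 0, 0, 0, 0]
  ]
}}

```text
time: 39.18
tool_pos: [513.9, -97.4, 131.0]
eef_rot: [-0.832, 3.008, -0.015]
contact_force: [-0.5, 0.2, -0.1]
opening: 55.0
```

```bash
python3 -c "from h import *
arm()
go([509.2,-96.7,128],2.15)"
```

```text
t 39.18 arm val 2.386 r 85.4 z 131.0 yaw err -2.697 F [-0.53  0.24 -0.12] M [ 0.06  0.07 -0.02] open 55.0 q6 -2.35 ztool [ 0.02 -0.   -1.  ]
t 39.18 tcp [513.85 -97.42 130.95] open 55.0 F [-0.53  0.24 -0.12]
 shift cm [0.37 0.31 0.28] turn [-0.02  0.02 -0.04] if turned: [0.35 0.32 0.3 ]
```

Correct position, check view, then grip.

Call:
{"fn": "drive_tool", "kwargs": {
  "increments": [
    [0.35, 0.3, 0.25, -0.02, 0.02, 0],
    [0, 0, 0, 0, 0, 0],
    [0, 0, 0, 0, 0, 0],
    [0, 0, 0, 0, 0, 0],
    [0, 0, 0, 0, 0, 0],
    [0, 0, 0, 0, 0, 0],
    [0, 0, 0, 0, 0, 0],
    [0, 0, 0, 0, 0, 0]
  ]
}}

```text
time: 39.85
tool_pos: [509.0, -96.5, 127.9]
eef_rot: [0.829, -3.023, -0.009]
contact_force: [-0.4, 0.1, 0.6]
opening: 54.6
```

```bash
python3 -c "from h import *
arm()
go([509.2,-96.7,128],2.15)
s=optics.snapshot('wrist'); crop(s,'pics/w30.png',120,60,520,340,2)"
```

```text
t 39.85 arm val 2.401 r 90.2 z 127.9 yaw err -2.686 F [-0.43  0.07  0.56] M [ 0.08  0.02 -0.02] open 54.6 q6 -2.34 ztool [-0.01  0.   -1.  ]
t 39.85 tcp [508.97 -96.53 127.89] open 54.6 F [-0.43  0.07  0.56]
 shift cm [-0.01 -0.03 -0.01] turn [ 0.01 -0.   -0.04] if turned: [-0.01 -0.03 -0.01]
```

View pics/w30.png

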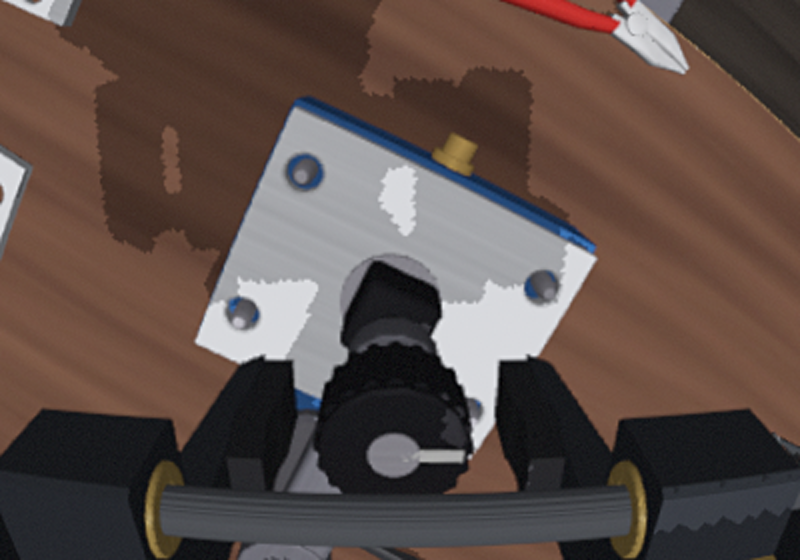

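Call:
{"fn": "drive_tool", "kwargs": {
  "increments": [
    [0, 0, 0, 0, 0, 0],
    [0, 0, 0, 0, 0, 0],
    [0, 0, 0, 0, 0, 0],
    [0, 0, 0, 0, 0, 0],
    [0, 0, 0, 0, 0, 0],
    [0, 0, 0, 0, 0, 0],
    [0, 0, 0, 0, 0, 0],
    [0, 0, 0, 0, 0, 0]
  ],
  "fingers": 0
}}

```text
time: 40.57
tool_pos: [509.2, -96.9, 128.1]
eef_rot: [0.829, -3.024, -0.008]
contact_force: [1.0, -2.2, -0.5]
opening: 35.2
```

Call:
{"fn": "drive_tool", "kwargs": {
  "increments": [
    [0, 0, 0.01, 0, 0, 0.06],
    [0, 0, 0.01, 0, 0, 0.12],
    [0, 0, 0.01, 0, 0, 0.12],
    [0, 0, 0.01, 0, 0, 0.12],
    [0, 0, 0.01, 0, 0, 0.12],
    [0, 0, 0.01, 0, 0, 0.12],
    [0, 0, 0.01, 0, 0, 0.12],
    [0, 0, 0.01, 0, 0, 0.12]
  ]
}}

```text
time: 41.23
tool_pos: [509.3, -96.2, 127.2]
eef_rot: [-0.621, -3.072, -0.005]
contact_force: [0.5, -0.7, 0.8]
opening: 34.8
```

```bash
python3 -c "from h import *
arm()"
```

```text
t 41.23 arm val 2.404 r 89.9 z 127.2 yaw err 2.665 F [ 0.53 -0.66  0.85] M [ 0.06 -0.08  0.03] open 34.8 q6 -1.41 ztool [-0.01  0.   -1.  ]
```

Works well; forces are small. Continue.

Call:
{"fn": "drive_tool", "kwargs": {
  "increments": [
    [0, 0, 0.01, 0, 0, 0.12],
    [0, 0, 0.01, 0, 0, 0.12],
    [0, 0, 0.01, 0, 0, 0.12],
    [0, 0, 0.01, 0, 0, 0.12],
    [0, 0, 0.01, 0, 0, 0.12],
    [0, 0, 0.01, 0, 0, 0.12],
    [0, 0, 0.01, 0, 0, 0.12],
    [0, 0, 0.01, 0, 0, 0.12]
  ]
}}

```text
time: 41.9
tool_pos: [510.0, -95.9, 126.2]
eef_rot: [-2.018, -2.399, -0.001]
contact_force: [-0.2, -0.1, -0.8]
opening: 35.1
```

Call:
{"fn": "drive_tool", "kwargs": {
  "increments": [
    [0, 0, 0.01, 0, 0, 0.12],
    [0, 0, 0.01, 0, 0, 0.12],
    [0, 0, 0.01, 0, 0, 0.12],
    [0, 0, 0.01, 0, 0, 0.12],
    [0, 0, 0.01, 0, 0, 0.12],
    [0, 0, 0.01, 0, 0, 0.12],
    [0, 0, 0.01, 0, 0, 0.12],
    [0, 0, 0.01, 0, 0, 0.12]
  ]
}}

```text
time: 42.57
tool_pos: [510.5, -96.3, 125.2]
eef_rot: [-2.924, -1.139, 0.002]
contact_force: [-0.1, -0.5, -0.3]
opening: 35.0
```

```bash
python3 -c "from h import *
arm()"
```

```text
t 42.57 arm val 2.401 r 88.7 z 125.2 yaw err 0.663 F [-0.14 -0.5  -0.26] M [-0.36 -0.08  0.02] open 35.0 q6 0.59 ztool [-0.  0. -1.]
```

Call:
{"fn": "drive_tool", "kwargs": {
  "increments": [
    [0, 0, 0.01, 0, 0, 0.12],
    [0, 0, 0.01, 0, 0, 0.12],
    [0, 0, 0.01, 0, 0, 0.12],
    [0, 0, 0.01, 0, 0, 0.12],
    [0, 0, 0.01, 0, 0, 0.12],
    [0, 0, 0.01, 0, 0, 0.12],
    [0, 0, 0.01, 0, 0, 0.12],
    [0, 0, 0.01, 0, 0, 0.12]
  ]
}}

```text
time: 43.23
tool_pos: [510.5, -97.0, 124.2]
eef_rot: [3.115, -0.403, -0.003]
contact_force: [0.1, -0.9, 0.2]
opening: 35.0
```

Call:
{"fn": "drive_tool", "kwargs": {
  "increments": [
    [0, 0, 0.01, 0, 0, 0.12],
    [0, 0, 0.01, 0, 0, 0.12],
    [0, 0, 0.01, 0, 0, 0.12],
    [0, 0, 0.01, 0, 0, 0.12],
    [0, 0, 0.01, 0, 0, 0.12],
    [0, 0, 0.01, 0, 0, 0.1],
    [0, 0, 0, 0, 0, 0],
    [0, 0, 0, 0, 0, 0]
  ]
}}

```text
time: 43.9
tool_pos: [510.1, -97.3, 123.4]
eef_rot: [2.763, -1.488, -0.003]
contact_force: [0.5, -0.5, -0.4]
opening: 34.9
```

```bash
python3 -c "from h import *
arm()"
```

```text
t 43.9 arm val 2.391 r 89.1 z 123.4 yaw err -1.078 F [ 0.45 -0.52 -0.37] M [-0.11  0.2  -0.07] open 34.9 q6 2.33 ztool [-0. -0. -1.]
```

Call:
{"fn": "drive_tool", "kwargs": {
  "increments": [
    [0, 0, 0, 0, 0, 0],
    [0, 0, 0, 0, 0, 0],
    [0, 0, 0, 0, 0, 0],
    [0, 0, 0, 0, 0, 0],
    [0, 0, 0, 0, 0, 0],
    [0, 0, 0, 0, 0, 0],
    [0, 0, 0, 0, 0, 0],
    [0, 0, 0, 0, 0, 0]
  ],
  "fingers": 62
}}

```text
time: 44.57
tool_pos: [509.8, -96.7, 123.3]
eef_rot: [2.77, -1.477, -0.005]
contact_force: [-0.1, 0.3, -0.2]
opening: 54.4
```

```bash
python3 -c "from h import *
arm()
go([509.5,-96.5,127.5],2.15)
s=optics.snapshot('wrist'); crop(s,'pics/w31.png',120,60,520,340,2)"
```

```text
t 44.57 arm val 2.398 r 89.4 z 123.3 yaw err -1.063 F [-0.08  0.27 -0.18] M [ 0.07  0.06 -0.03] open 54.4 q6 2.32 ztool [-0. -0. -1.]
t 44.57 tcp [509.78 -96.71 123.33] open 54.4 F [-0.08  0.27 -0.18]
 shift cm [-0.03  0.01 -0.42] turn [ 0.   -0.    1.58] if turned: [ 0.01  0.03 -0.42]
```

View pics/w31.png

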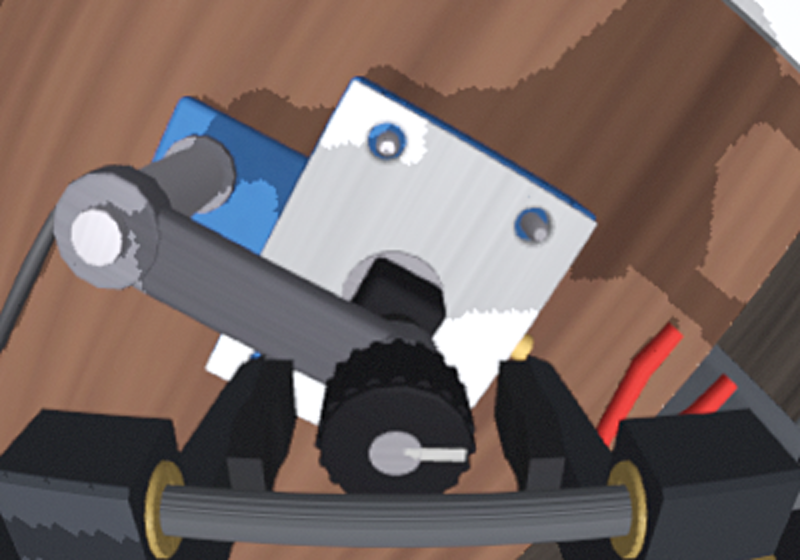

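Call:
{"fn": "drive_tool", "kwargs": {
  "increments": [
    [0, 0, -0.3, 0, 0, -0.12],
    [0, 0, 0, 0, 0, -0.12],
    [0, 0, 0, 0, 0, -0.12],
    [0, 0, 0, 0, 0, -0.12],
    [0, 0, 0, 0, 0, -0.12],
    [0, 0, 0, 0, 0, -0.12],
    [0, 0, 0, 0, 0, -0.12],
    [0, 0, 0, 0, 0, -0.12]
  ]
}}

```text
time: 45.28
tool_pos: [509.8, -96.8, 126.5]
eef_rot: [3.141, 0.027, -0.006]
contact_force: [0.2, -1.0, 0.8]
opening: 54.9
```

```bash
python3 -c "from h import *
go([509.2,-96.7,127.5],-1.49)"
```

```text
t 45.28 tcp [509.79 -96.76 126.48] open 54.9 F [ 0.22 -1.04  0.75]
 shift cm [-0.06 -0.01 -0.1 ] turn [ 0.    0.   -0.06] if turned: [-0.06 -0.01 -0.1 ]
```

No drift now. Continue.

Call:
{"fn": "drive_tool", "kwargs": {
  "increments": [
    [0, 0, 0, 0, 0, -0.12],
    [0, 0, 0, 0, 0, -0.12],
    [0, 0, 0, 0, 0, -0.12],
    [0, 0, 0, 0, 0, -0.12],
    [0, 0, 0, 0, 0, -0.12],
    [0, 0, 0, 0, 0, -0.12],
    [0, 0, 0, 0, 0, -0.12],
    [0, 0, 0, 0, 0, -0.12]
  ]
}}

```text
time: 45.95
tool_pos: [509.8, -96.8, 126.5]
eef_rot: [-2.743, -1.529, 0.006]
contact_force: [0.1, -0.9, 0.1]
opening: 54.5
```

Call:
{"fn": "drive_tool", "kwargs": {
  "increments": [
    [0, 0, 0, 0, 0, -0.12],
    [0, 0, 0, 0, 0, -0.12],
    [0, 0, 0, 0, 0, -0.12],
    [0, 0, 0, 0, 0, -0.12],
    [0, 0, 0, 0, 0, -0.12],
    [0, 0, 0, 0, 0, -0.12],
    [0, 0, 0, 0, 0, -0.12],
    [0, 0, 0, 0, 0, -0.12]
  ]
}}

```text
time: 46.62
tool_pos: [509.8, -96.8, 126.6]
eef_rot: [-1.673, -2.656, 0.004]
contact_force: [-0.4, 0.3, 0.1]
opening: 54.7
```

```bash
python3 -c "from h import *
arm()
go([509.2,-96.7,127.5],2.15)"
```

```text
t 46.62 arm val 2.397 r 89.4 z 126.6 yaw err 1.933 F [-0.39  0.3   0.1 ] M [-0.09  0.05  0.  ] open 54.7 q6 -0.68 ztool [-0. -0. -1.]
t 46.62 tcp [509.85 -96.83 126.56] open 54.7 F [-0.39  0.3   0.1 ]
 shift cm [ 0.04 -0.05 -0.09] turn [-0.  -0.  -1.7] if turned: [ 0.05  0.05 -0.09]
```

Call:
{"fn": "drive_tool", "kwargs": {
  "increments": [
    [0, 0, 0, 0, 0, -0.12],
    [0, 0, 0, 0, 0, -0.12],
    [0, 0, 0, 0, 0, -0.12],
    [0, 0, 0, 0, 0, -0.12],
    [0, 0, 0, 0, 0, -0.12],
    [0, 0, 0, 0, 0, -0.12],
    [0, 0, 0, 0, 0, -0.12],
    [0, 0, 0, 0, 0, -0.12]
  ]
}}

```text
time: 47.28
tool_pos: [509.9, -96.8, 126.5]
eef_rot: [-0.195, -3.132, 0.001]
contact_force: [-0.1, -0.4, -0.6]
opening: 54.6
```

Call:
{"fn": "drive_tool", "kwargs": {
  "increments": [
    [0, 0, 0, 0, 0, -0.12],
    [0, 0, 0, 0, 0, -0.12],
    [0, 0, 0, 0, 0, -0.12],
    [0, 0, 0, 0, 0, -0.12],
    [0, 0, 0, 0, 0, -0.12],
    [0, 0, 0, 0, 0, -0.05],
    [0, 0, 0, 0, 0, 0],
    [0, 0, 0, 0, 0, 0]
  ]
}}

```text
time: 47.95
tool_pos: [509.8, -96.9, 126.5]
eef_rot: [0.862, -3.017, -0.001]
contact_force: [-0.6, -0.1, 0.6]
opening: 54.7
```

```bash
python3 -c "from h import *
arm()
go([509.4,-96.7,127.5],2.15)"
```

```text
t 47.95 arm val 2.396 r 89.4 z 126.5 yaw err -2.67 F [-0.62 -0.13  0.62] M [ 0.05  0.06 -0.01] open 54.7 q6 -2.36 ztool [-0. -0. -1.]
t 47.95 tcp [509.84 -96.88 126.53] open 54.7 F [-0.62 -0.13  0.62]
 shift cm [ 0.03  0.04 -0.1 ] turn [ 0.   -0.   -0.02] if turned: [ 0.03  0.04 -0.1 ]
```

Call:
{"fn": "drive_tool", "kwargs": {
  "increments": [
    [0.03, 0.04, -0.15, 0, 0, 0],
    [0, 0, 0, 0, 0, 0],
    [0, 0, 0, 0, 0, 0],
    [0, 0, 0, 0, 0, 0],
    [0, 0, 0, 0, 0, 0],
    [0, 0, 0, 0, 0, 0],
    [0, 0, 0, 0, 0, 0],
    [0, 0, 0, 0, 0, 0]
  ],
  "fingers": 0
}}

```text
time: 48.62
tool_pos: [509.4, -96.8, 128.2]
eef_rot: [0.855, -3.019, -0.0]
contact_force: [0.3, -0.0, 0.3]
opening: 35.1
```

Call:
{"fn": "drive_tool", "kwargs": {
  "increments": [
    [0, 0, 0.01, 0, 0, 0.06],
    [0, 0, 0.01, 0, 0, 0.12],
    [0, 0, 0.01, 0, 0, 0.12],
    [0, 0, 0.01, 0, 0, 0.12],
    [0, 0, 0.01, 0, 0, 0.12],
    [0, 0, 0.01, 0, 0, 0.12],
    [0, 0, 0.01, 0, 0, 0.12],
    [0, 0, 0.01, 0, 0, 0.12]
  ]
}}

```text
time: 49.28
tool_pos: [509.4, -96.4, 127.3]
eef_rot: [-0.598, -3.081, 0.001]
contact_force: [0.9, -0.0, -0.8]
opening: 35.1
```

Call:
{"fn": "drive_tool", "kwargs": {
  "increments": [
    [0, 0, 0.01, 0, 0, 0.12],
    [0, 0, 0.01, 0, 0, 0.12],
    [0, 0, 0.01, 0, 0, 0.12],
    [0, 0, 0.01, 0, 0, 0.12],
    [0, 0, 0.01, 0, 0, 0.12],
    [0, 0, 0.01, 0, 0, 0.12],
    [0, 0, 0.01, 0, 0, 0.12],
    [0, 0, 0.01, 0, 0, 0.12]
  ]
}}

```text
time: 49.95
tool_pos: [509.9, -96.1, 126.3]
eef_rot: [-2.002, -2.418, 0.002]
contact_force: [-0.2, -0.7, -0.2]
opening: 35.2
```

Call:
{"fn": "drive_tool", "kwargs": {
  "increments": [
    [0, 0, 0.01, 0, 0, 0.12],
    [0, 0, 0.01, 0, 0, 0.12],
    [0, 0, 0.01, 0, 0, 0.12],
    [0, 0, 0.01, 0, 0, 0.12],
    [0, 0, 0.01, 0, 0, 0.12],
    [0, 0, 0.01, 0, 0, 0.12],
    [0, 0, 0.01, 0, 0, 0.12],
    [0, 0, 0.01, 0, 0, 0.12]
  ]
}}

```text
time: 50.62
tool_pos: [510.2, -96.3, 125.3]
eef_rot: [2.918, 1.163, -0.002]
contact_force: [0.2, 0.1, -0.3]
opening: 34.7
```

```bash
python3 -c "from h import *
arm()"
```

```text
t 50.62 arm val 2.402 r 88.9 z 125.3 yaw err 0.679 F [ 0.2   0.12 -0.33] M [-0.12  0.01  0.06] open 34.7 q6 0.58 ztool [-0. -0. -1.]
```

Call:
{"fn": "drive_tool", "kwargs": {
  "increments": [
    [0, 0, 0.01, 0, 0, 0.12],
    [0, 0, 0.01, 0, 0, 0.12],
    [0, 0, 0.01, 0, 0, 0.12],
    [0, 0, 0.01, 0, 0, 0.12],
    [0, 0, 0.01, 0, 0, 0.12],
    [0, 0, 0.01, 0, 0, 0.12],
    [0, 0, 0.01, 0, 0, 0.12],
    [0, 0, 0.01, 0, 0, 0.12]
  ]
}}

```text
time: 51.28
tool_pos: [510.3, -96.7, 124.3]
eef_rot: [3.117, -0.378, -0.002]
contact_force: [-0.0, -0.7, -0.1]
opening: 35.1
```

Call:
{"fn": "drive_tool", "kwargs": {
  "increments": [
    [0, 0, 0.01, 0, 0, 0.12],
    [0, 0, 0.01, 0, 0, 0.12],
    [0, 0, 0.01, 0, 0, 0.12],
    [0, 0, 0.01, 0, 0, 0.12],
    [0, 0, 0.01, 0, 0, 0.12],
    [0, 0, 0.01, 0, 0, 0.1],
    [0, 0, 0, 0, 0, 0],
    [0, 0, 0, 0, 0, 0]
  ]
}}

```text
time: 51.95
tool_pos: [510.1, -97.0, 123.6]
eef_rot: [2.774, -1.467, -0.0]
contact_force: [0.9, -0.3, 0.6]
opening: 35.0
```

```bash
python3 -c "from h import *
arm()"
```

```text
t 51.95 arm val 2.394 r 89.1 z 123.6 yaw err -1.06 F [ 0.89 -0.32  0.55] M [ 0.02  0.11 -0.01] open 35.0 q6 2.31 ztool [-0. -0. -1.]
```

Call:
{"fn": "drive_tool", "kwargs": {
  "increments": [
    [0, 0, 0, 0, 0, 0],
    [0, 0, 0, 0, 0, 0],
    [0, 0, 0, 0, 0, 0],
    [0, 0, 0, 0, 0, 0],
    [0, 0, 0, 0, 0, 0],
    [0, 0, -0.2, 0, 0, 0],
    [0, 0, 0, 0, 0, 0],
    [0, 0, 0, 0, 0, 0]
  ],
  "fingers": 62
}}

```text
time: 52.62
tool_pos: [509.9, -96.8, 125.7]
eef_rot: [2.78, -1.456, -0.001]
contact_force: [0.4, -0.7, 0.1]
opening: 54.5
```

```bash
python3 -c "from h import *
arm()
go([509.5,-96.7,127.5],2.15)
s=optics.snapshot('wrist'); crop(s,'pics/w32.png',120,60,520,340,2)"
```

```text
t 52.62 arm val 2.397 r 89.3 z 125.7 yaw err -1.048 F [ 0.38 -0.69  0.08] M [ 0.07  0.11 -0.04] open 54.5 q6 2.3 ztool [-0. -0. -1.]
t 52.62 tcp [509.91 -96.77 125.72] open 54.5 F [ 0.38 -0.69  0.08]
 shift cm [-0.03  0.03 -0.18] turn [ 0.  -0.   1.6] if turned: [ 0.03  0.03 -0.18]
```

View pics/w32.png

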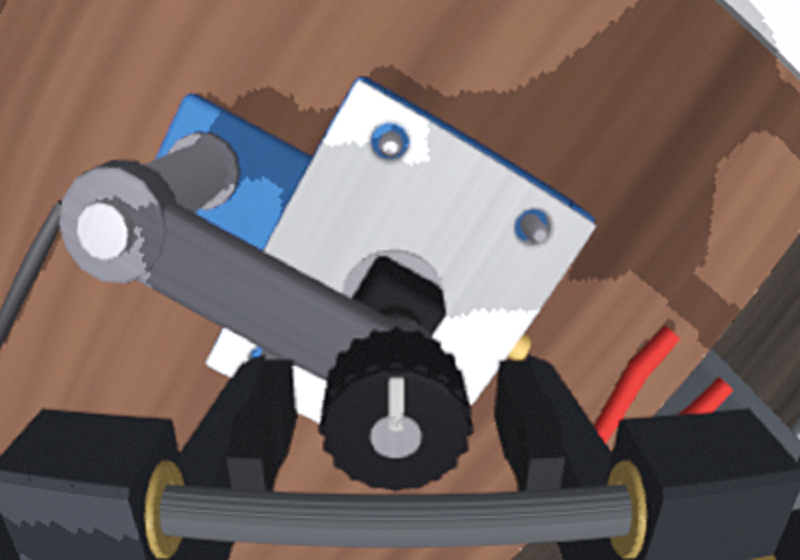

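Call:
{"fn": "drive_tool", "kwargs": {
  "increments": [
    [0, 0, -0.1, 0, 0, -0.12],
    [0, 0, 0, 0, 0, -0.12],
    [0, 0, 0, 0, 0, -0.12],
    [0, 0, 0, 0, 0, -0.12],
    [0, 0, 0, 0, 0, -0.12],
    [0, 0, 0, 0, 0, -0.12],
    [0, 0, 0, 0, 0, -0.12],
    [0, 0, 0, 0, 0, -0.12]
  ]
}}

```text
time: 53.33
tool_pos: [510.2, -96.9, 127.1]
eef_rot: [3.139, 0.051, -0.003]
contact_force: [0.3, 0.5, 0.1]
opening: 54.7
```

Call:
{"fn": "drive_tool", "kwargs": {
  "increments": [
    [0, 0, 0, 0, 0, -0.12],
    [0, 0, 0, 0, 0, -0.12],
    [0, 0, 0, 0, 0, -0.12],
    [0, 0, 0, 0, 0, -0.12],
    [0, 0, 0, 0, 0, -0.12],
    [0, 0, 0, 0, 0, -0.12],
    [0, 0, 0, 0, 0, -0.12],
    [0, 0, 0, 0, 0, -0.12]
  ]
}}

```text
time: 54.0
tool_pos: [510.3, -96.9, 127.2]
eef_rot: [2.731, 1.55, -0.004]
contact_force: [0.2, -0.2, 0.3]
opening: 54.9
```

Call:
{"fn": "drive_tool", "kwargs": {
  "increments": [
    [0, 0, 0, 0, 0, -0.12],
    [0, 0, 0, 0, 0, -0.12],
    [0, 0, 0, 0, 0, -0.12],
    [0, 0, 0, 0, 0, -0.12],
    [0, 0, 0, 0, 0, -0.12],
    [0, 0, 0, 0, 0, 0],
    [0, 0, 0.1, 0, 0, 0],
    [0, 0, 0, 0, 0, 0]
  ]
}}

```text
time: 54.67
tool_pos: [510.4, -96.9, 126.3]
eef_rot: [2.125, 2.312, -0.004]
contact_force: [0.3, -0.3, -0.1]
opening: 54.6
```

```bash
python3 -c "from h import *
arm()
go([509.5,-96.7,125.2],2.15)"
```

```text
t 54.67 arm val 2.395 r 88.9 z 126.3 yaw err 1.569 F [ 0.28 -0.32 -0.07] M [-0.06  0.04  0.01] open 54.6 q6 -0.32 ztool [-0. -0. -1.]
t 54.67 tcp [510.36 -96.95 126.26] open 54.6 F [ 0.28 -0.32 -0.07]
 shift cm [ 0.03 -0.08  0.11] turn [-0.    0.   -2.07] if turned: [0.06 0.07 0.11]
```

Call:
{"fn": "drive_tool", "kwargs": {
  "increments": [
    [0.03, -0.08, 0.05, 0, 0, 0],
    [0, 0, 0, 0, 0, 0],
    [0, 0, 0, 0, 0, 0],
    [0, 0, 0, 0, 0, 0],
    [0, 0, 0, 0, 0, 0],
    [0, 0, 0, 0, 0, 0],
    [0, 0, 0, 0, 0, 0],
    [0, 0, 0, 0, 0, 0]
  ],
  "fingers": 0
}}

```text
time: 55.33
tool_pos: [509.8, -96.7, 125.7]
eef_rot: [2.133, 2.305, -0.004]
contact_force: [0.4, -0.4, -0.4]
opening: 35.2
```

Call:
{"fn": "drive_tool", "kwargs": {
  "increments": [
    [0, 0, 0.01, 0, 0, 0.06],
    [0, 0, 0.01, 0, 0, 0.12],
    [0, 0, 0.01, 0, 0, 0.12],
    [0, 0, 0.01, 0, 0, 0.12],
    [0, 0, 0.01, 0, 0, 0.12],
    [0, 0, 0.01, 0, 0, 0.12],
    [0, 0, 0.01, 0, 0, 0.12],
    [0, 0, 0.01, 0, 0, 0.12]
  ]
}}

```text
time: 56.0
tool_pos: [509.7, -96.6, 124.9]
eef_rot: [2.941, 1.096, -0.003]
contact_force: [1.0, -0.9, -0.9]
opening: 34.7
```

Call:
{"fn": "drive_tool", "kwargs": {
  "increments": [
    [0, 0, 0.01, 0, 0, 0.12],
    [0, 0, 0.01, 0, 0, 0.12],
    [0, 0, 0.01, 0, 0, 0.12],
    [0, 0, 0.01, 0, 0, 0.12],
    [0, 0, 0.01, 0, 0, 0.12],
    [0, 0, 0.01, 0, 0, 0.12],
    [0, 0, 0.01, 0, 0, 0.12],
    [0, 0, 0, 0, 0, 0]
  ]
}}

```text
time: 56.67
tool_pos: [509.8, -96.5, 124.0]
eef_rot: [3.129, -0.259, -0.001]
contact_force: [0.2, 0.2, -0.8]
opening: 35.1
```

```bash
python3 -c "from h import *
arm()"
```

```text
t 56.67 arm val 2.401 r 89.4 z 124.0 yaw err -0.245 F [ 0.23  0.21 -0.82] M [ 0.09  0.08 -0.01] open 35.1 q6 1.5 ztool [-0. -0. -1.]
```

Call:
{"fn": "drive_tool", "kwargs": {
  "increments": [
    [0, 0, 0.01, 0, 0, 0.08],
    [0, 0, 0.01, 0, 0, 0.08],
    [0, 0, 0.01, 0, 0, 0.08],
    [0, 0, 0, 0, 0, 0.08],
    [0, 0, 0, 0, 0, 0.08],
    [0, 0, 0, 0, 0, 0.08],
    [0, 0, 0, 0, 0, 0],
    [0, 0, 0, 0, 0, 0]
  ]
}}

```text
time: 57.33
tool_pos: [509.5, -96.3, 123.9]
eef_rot: [2.983, -0.974, -0.0]
contact_force: [0.2, -1.0, -0.8]
opening: 35.0
```

```bash
python3 -c "from h import *
arm()"
```

```text
t 57.33 arm val 2.402 r 89.6 z 123.9 yaw err -0.71 F [ 0.16 -1.   -0.85] M [0.04 0.08 0.54] open 35.0 q6 1.97 ztool [-0. -0. -1.]
```

Call:
{"fn": "drive_tool", "kwargs": {
  "increments": [
    [0, 0, 0, 0, 0, 0],
    [0, 0, 0, 0, 0, 0],
    [0, 0, 0, 0, 0, 0],
    [0, 0, 0, 0, 0, 0],
    [0, 0, -0.5, 0, 0, 0],
    [0, 0, -1, 0, 0, 0],
    [0, 0, -2, 0, 0, 0],
    [0, 0, -2, 0, 0, 0]
  ],
  "fingers": 70
}}

```text
time: 58.0
tool_pos: [505.4, -95.4, 176.7]
eef_rot: [2.986, -0.965, -0.019]
contact_force: [1.1, 0.2, 1.0]
opening: 61.6
```

Call:
{"fn": "drive_tool", "kwargs": {
  "increments": [
    [0, 0, -3, 0, 0, 0],
    [0, 0, -3, 0, 0, 0],
    [0, 0, -3, 0, 0, 0],
    [0, 0, -2, 0, 0, 0],
    [0, 0, 0, 0, 0, 0],
    [0, 0, 0, 0, 0, 0],
    [0, 0, 0, 0, 0, 0],
    [0, 0, 0, 0, 0, 0]
  ]
}}

```text
time: 58.67
tool_pos: [507.7, -95.7, 301.5]
eef_rot: [2.987, -0.964, -0.002]
contact_force: [-0.3, 0.7, -0.9]
opening: 61.7
```

```bash
python3 -c "from h import *
arm()
go([500,200,300],0)
s=optics.snapshot('wrist'); crop(s,'pics/w40.png',120,20,520,300,2); np.save('w40.npy',s,allow_pickle=True)"
```

```text
t 58.67 arm val 2.411 r 91.4 z 301.5 yaw err -0.694 F [-0.27  0.7  -0.93] M [ 0.04  0.06 -0.01] open 61.7 q6 1.96 ztool [-0. -0. -1.]
t 58.67 tcp [507.7  -95.72 301.47] open 61.7 F [-0.27  0.7  -0.93]
 shift cm [-17.91 -23.55   0.09] turn [ 0.    0.   -2.19] if turned: [29.57 -0.77  0.15]
```

View pics/w40.png

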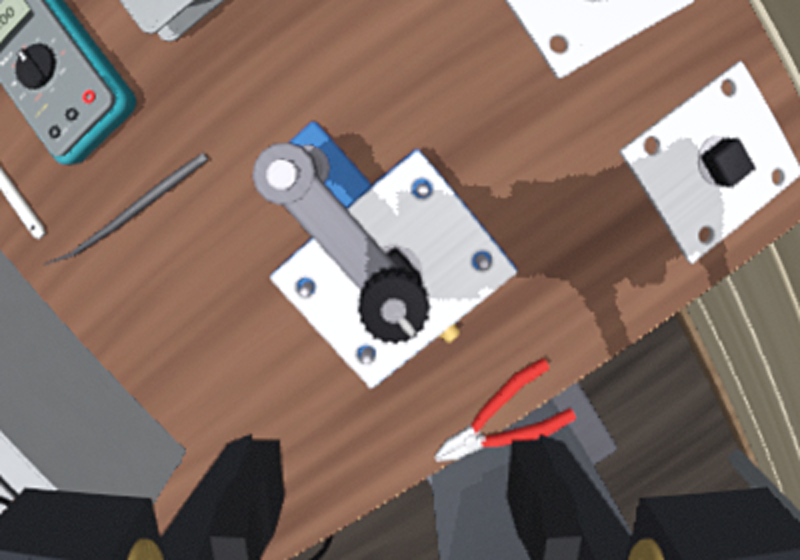

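Call:
{"fn": "drive_tool", "kwargs": {
  "increments": [
    [-2.2, -2.9, -0.4, 0, 0, 0],
    [-2.2, -2.9, -0.4, 0, 0, 0],
    [-2.2, -2.9, -0.4, 0, 0, 0],
    [-2.2, -2.9, -0.4, 0, 0, 0],
    [-2.2, -2.9, -0.4, 0, 0, 0],
    [-2.2, -2.9, -0.4, 0, 0, 0],
    [-2.2, -2.9, 0, 0, 0, 0],
    [0, 0, 0, 0, 0, 0]
  ]
}}

```text
time: 59.38
tool_pos: [495.4, 166.1, 309.1]
eef_rot: [2.973, -0.976, -0.041]
contact_force: [-0.8, -0.6, 0.0]
opening: 61.6
```

Call:
{"fn": "drive_tool", "kwargs": {
  "increments": [
    [0, 0, 0, 0, 0, 0],
    [0, 0, 0, 0, 0, 0],
    [0, 0, 0, 0, 0, 0],
    [0, 0, 0, 0, 0, 0],
    [0, 0, 0, 0, 0, 0],
    [0, 0, 0, 0, 0, 0],
    [0, 0, 0, 0, 0, 0],
    [0, 0, 0, 0, 0, 0]
  ]
}}

```text
time: 60.05
tool_pos: [493.3, 161.5, 302.8]
eef_rot: [2.964, -0.977, -0.054]
contact_force: [-1.1, -0.5, -0.3]
opening: 61.8
```

```bash
python3 -c "from h import *
arm()
s=optics.snapshot('top'); crop(s,'pics/t50.png',190,90,470,310,2.8)
def cr(p,u0,v0,k): return u0+(p[0]+.5)/k-.5, v0+(p[1]+.5)/k-.5
s=optics.snapshot('scene'); crop(s,'pics/s50.png',250,140,480,310,3.4)"
```

```text
t 60.05 arm val 3.653 r 272.1 z 302.8 yaw err 0.536 F [-1.11 -0.48 -0.27] M [ 0.03  0.14 -0.04] open 61.8 q6 2.47 ztool [-0.04 -0.01 -1.  ]
```

View pics/t50.png

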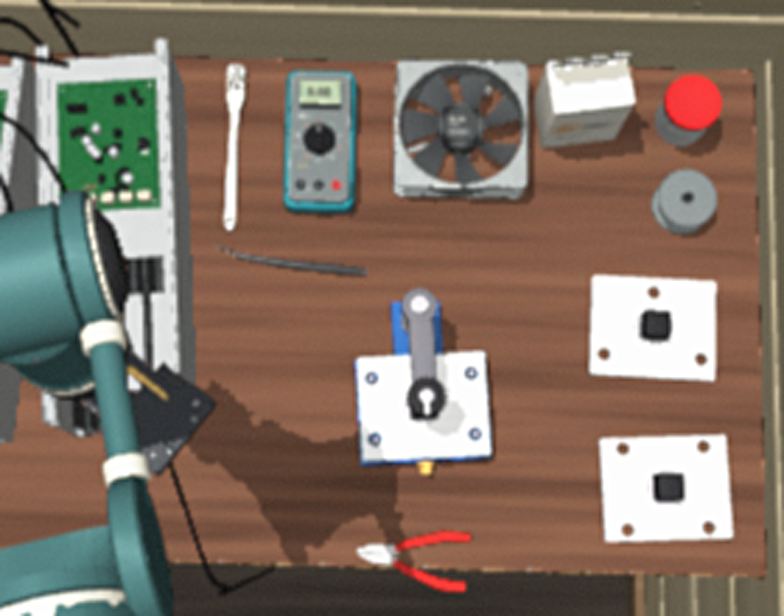

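View pics/s50.png

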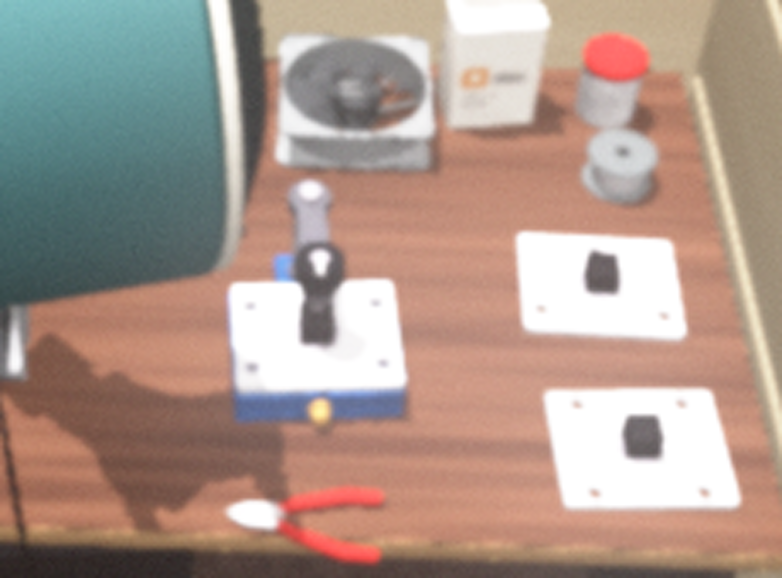

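```bash
python3 -c "from h import *
print(job.close_job())"
```

```text
the job is handed in; nothing more can be done
None
```

The job is done and handed in at about 60 s of the 210 s; the hand-in gave no verdict.

- **Shell:** I found only one loose shell. I gripped it along its length to keep the hand clear of the metal cases, and set it in the pocket. The wrist picture then showed it lying near the pocket's centre. I could not see it again once the cover was on, but the last top and scene pictures show no white shell loose on the visible part of the bench.
- **Cover:** I laid on the left cover, whose holes measured about 98 x 60 mm. All four studs show through its holes, and its centre is within about 1 mm of the chamber's as measured by the wrist camera.
- **Clamp arm:** I swung it to 2.40 rad, which is its stop.
- **Screw:** I turned the knob down about 12.6 rad over four grips, until the moment rose to 0.54 Nm at the stop. The white stroke on the knob again points outward along the arm, which fits two full turns. I judged the foot's force only from the screw being at its stop; I did not measure it.
- **Everything else:** The other two covers and the tools in view look where they were, and the robot stands clear.

**Checks that disagreed:**
- The top camera placed things about 3 mm in x and 2 mm in y away from the wrist camera. I used the wrist values for the cover and clamp work, because they agreed between views.
- The first shell grip read 27 mm and sat too high, so I regripped lower and it read 29.6 mm.

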